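Sort dismantled brass and copper parts at the scrap bench

TASK

Sort the reclaimed parts: put both brass collars over the steel post, the large one at the bottom and the small one lying on it; stand both hexagonal couplings upright on the floor of the round tub; and lay the copper bar flat and lengthwise in the oblong tray. Leave the tin and the spanner where they are.

Things in the scene. Friction and masses are not known exactly. Their poses are not given: they have to be found in the camera images.
- collar_large: Loose large bearing collar of brass: a plain ring lying flat, outer diameter 62, bore 38, height 20 mm, about 0.33 kg. Origin: centre of its underside, z up.
- collar_small: Loose small bearing collar of brass: a plain ring lying flat, outer diameter 44, bore 30, height 20 mm, about 0.14 kg. Origin: centre of its underside, z up.
- coupling_tall: Loose tall brass pipe coupling, a hexagonal block with a dark bore on top, standing on end: 30 mm across flats, 34.6 across corners, 48 mm tall, about 0.22 kg. Origin: centre of its underside, z up; one pair of flats faces its +y and -y, the other pairs are 60 degrees on.
- coupling_short: Loose short brass pipe coupling, the same hexagon (30 mm across flats, a pair of flats facing its +y and -y), standing on end, 34 mm tall, about 0.15 kg. Origin: centre of its underside, z up.
- busbar: Loose straight copper bus bar lying flat, 120 long (its x) by 20 wide (its y) by 16 mm thick, a dark bolt hole near each end, about 0.33 kg. Origin: centre of its underside, z up.
- post_stand: Fixed steel stand: a round grey base plate 88 mm across and 8 mm thick with an upright post in its middle, 12 mm across, its tapered tip 58 mm above the bench. Origin: centre of the underside of the base, z up along the post.
- tub: Fixed round grey plastic tub, open on top: outside about 134 mm across and 30 mm high, inside about 126 mm across, floor 4 mm thick. Origin: centre of its underside, z up.
- long_tray: Fixed oblong grey plastic tray, open on top: outside 160 long (its y) by 100 wide (its x) by 18 mm high; walls and floor 4 mm thick. Origin: centre of its underside, z up.
- tin: Bystander: closed aluminium tin standing on the bench, 56 mm across, 55 mm high. Origin: centre of its underside.
- spanner: Bystander: steel spanner lying on the bench, about 170 mm long along its x. Origin near its middle.
Mind the look-alikes: they are no part of the job. What is shaped like the coupling_tall but white is not meant. Leave any red look-alike of the collar_large alone.

How it is judged (in metres and radians):
At the end, for the whole second after the job is handed in: Large collar flat on the stand's base, small one flat on it, both round the post (heights 4 mm); couplings upright on the tub's floor; bar flat on the tray's floor, centred within 25 mm lengthwise, 45 mm across, 0.35 rad of lengthwise; all released, at rest; tin and spanner undisturbed (horizontal distance between collar_large and post_stand below 0.018 m and z of collar_large in the frame of post_stand between 0.004 and 0.013 m and angle between each of collar_large, collar_small's own z axis and vertical below 0.12 rad and horizontal distance between collar_small and post_stand below 0.014 m and z of collar_small in the frame of post_stand between 0.024 and 0.033 m and horizontal distance between each of coupling_tall, coupling_short and tub below 0.055 m and z of each of coupling_tall, coupling_short in the frame of tub below 0.01 m and angle between each of coupling_tall, coupling_short's own z axis and vertical below 0.15 rad and x of busbar in the frame of long_tray between -0.045 and 0.045 m and y of busbar in the frame of long_tray between -0.025 and 0.025 m and z of busbar in the frame of long_tray below 0.026 m and angle between the z axis of busbar and the z axis of long_tray, either way round below 0.12 rad and angle between the x axis of busbar and the y axis of long_tray, either way round below 0.35 rad and linear speed of each of collar_large, collar_small, coupling_tall, coupling_short, busbar below 0.02 m/s); the robot touches nothing.
It fails at once if the tin is moved more than 20 mm or tipped over (distance of tin from where it was at the start of the episode above 0.02 m or angle between tin's own z axis and vertical above 0.5 rad).
It fails at once if the spanner is moved more than 25 mm (distance of spanner from where it was at the start of the episode above 0.025 m).
It also fails if it takes over 131 s, if anything falls off the work surface, if the arm or the gripper's body presses on something with over 40 N, if the wrist force passes 120 N, or if a joint passes its speed limit or range.

ROBOT

A 7-joint arm with a two-finger parallel gripper is mounted at the origin on the work surface. World frame = base frame: x ahead of the robot, y to its left, z up, the work surface at z = 0. Lengths are in m, angles in degrees, forces in N, time in s.
With the tool pointing down it reaches from about 0.425 to 0.875 m from the base axis. Payload 4.7 kg.
Tool frame: the origin (TCP) lies at the very end of the fingers, on their centre line; the grasp point (between the pads) lies 19 mm behind it; z points along the fingers, y is the direction in which the jaws open and shut (so a half turn about z gives the same grasp; the last joint's range is limited). The gripper opens to 87 mm and grips with 3 to 60 N. Pads are 19 mm wide; open, the fingers measure 117 mm over their backs; the gripper's body (75 mm by 190 mm) begins 51 mm behind the grasp point.
Start: joints at [-64.223, 18.392, -4.016, 83.108, 1.295, 78.541, -3.26], TCP at [0.274, 0.589, 0.223] pointing down, gripper open.
Joint ranges: [-163.93, 163.93], [-17.29, 119.83], [-79.2, 71.16], [3.27, 140.29], [-89.18, 269.18], [5.43, 117.66], [-154.24, 154.24]. Speed limits (degrees/s): [147.25, 147.25, 180, 180, 180, 180, 180].

INTERFACE

Orientations are given as [roll, pitch, yaw] about the fixed x, y, z axes, in that order (R = Rz(yaw) Ry(pitch) Rx(roll)).
In Python, from cell import env gives the robot as it stands.
- The arm moves only by the tool servo_tool, never from a script. Its argument "increments" is a list that holds one entry, the list of rows, each a list of 7 numbers: the shift along the tool's x, y, z in m, then the turn, a rotation vector about the tool's x, y, z in degrees, then the opening, from -1 (shut) to 1 (fully open). In form: [[[dx, dy, dz, rx, ry, rz, fingers], ...]]. A call has 1 to 20 rows; each row is the pose to reach, as a shift and turn from the pose commanded when the call began, along the tool's axes at that moment; what a row does not reach only later rows make up. A row lasts 1/10 s, in which the tool goes at most 50 mm and 8.59 degrees, less where a joint would pass 70% of its speed; a pose out of reach is approached as far as the arm can. A call with a gripper value outside its range is refused whole. The fingers move at their own pace and stop on an object; "squeeze" is the grip in N (left out, the last holds). Time passes only in rows, so rows that repeat a pose let the fingers close. It gives the time, the measured TCP pose, the force and the opening at its end, in the units of the state.
- env.get_obs(): the state, without advancing time (a new reading comes with each control period).
- env.read_camera(name): name is "scene" or "top"; returns a dict with "frame" (480x640x3 uint8, blue, green, red), "intrinsics" (3x3 intrinsics, pixels), "rvec" (rotation vector, rad) and "tvec" (3), from world to camera coordinates, as OpenCV has them. Camera axes: x right, y down, z forward; pixel columns grow to the right and rows downward; lengths in m; the calibration is good to about 2 mm. A picture is of the moment at which its call begins. There is no depth.
- env.sign_off(): hands the job in, once; it reports no verdict.
The state is a dict: "time_s": time; "qpos": joint angles; "joint_velocities": joint speeds; "effort": joint torques, N m; "tool_pos": TCP position; "tool_rot": TCP orientation; "force": force on the tool from outside, world axes, zero at the start; "wrist_torque": the same for the moment, N m; "grip_width": finger opening in m.
Only numpy, scipy, OpenCV 4.12 (cv2) and the standard library are available. Lean on these libraries where they do the work, as an engineer would, in place of code of your own. Each camera call takes 0.05 s, during which the arm holds its last target.

## Working session

There is one attempt and no reset: what is moved stays moved. The work goes in short steps, Python scripts to look and compute and a tool call to move; the robot and the scene stay as the last step left them, time stands still between calls to the robot, and variables do not carry over. Pictures are saved under pics/ and viewed, and the job is handed in when it is done.

Besides the shell and the picture viewer there is one more tool, called after "Emit:" by a JSON object that holds its "op" and its "data". servo_tool: Moves the arm, as the interface text tells. Its arguments: {"type":"object","properties":{"increments":{"type":"array","items":{"type":"array","items":{"type":"array","items":{"type":"number"}}}},"squeeze":{"type":"number"}},"required":["increments"]}

```bash
mkdir -p pics; ls; python3 - <<'E'
from cell import env
import cv2
print(env.get_obs())
for n in("scene","top"):
    c=env.read_camera(n); cv2.imwrite(f"pics/{n}0.png",c["frame"]); print(n,c["intrinsics"],c["rvec"],c["tvec"])
E
```

```text
pics
{'time_s': 0.0, 'qpos': array([-64.22126073,  18.44065651,  -4.01465178,  83.17576414,
         1.29547517,  78.54135139,  -3.2590717 ]), 'joint_velocities': array([-0.00769354,  0.00669082, -0.04594266,  0.01334288,  0.02239896,
        0.02914427,  0.03710116]), 'effort': array([ 2.05362194e-04, -4.91298294e+01, -4.04154276e-01, -3.12532425e+01,
       -6.41836273e-02,  4.36759565e-02,  1.65912284e-04]), 'tool_pos': array([0.27422165, 0.58869975, 0.22143576]), 'tool_rot': array([-1.79887496e+02,  6.55910085e-03,  1.55031224e+02]), 'force': array([ 0.3029971 ,  0.30561746, -0.02446578]), 'wrist_torque': array([-0.024942  ,  0.0084101 ,  0.00920701]), 'grip_width': 0.08676373757133266}
scene [[510.56741596   0.         323.80534116]
 [  0.         510.56741596 235.97134716]
 [  0.           0.           1.        ]] [ 1.11967337  2.14968256 -1.19518307] [ 0.2509631  -0.16314148  1.29765502]
top [[582.02267757   0.         326.51370638]
 [  0.         582.02267757 236.63409138]
 [  0.           0.           1.        ]] [ 2.1588859  -2.14405775  0.15362389] [-0.00847002  0.4949335   1.03158329]
```

View pics/scene0.png

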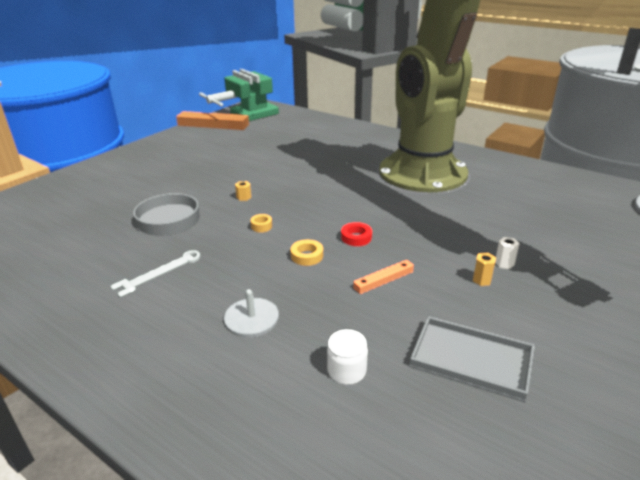

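View pics/top0.png

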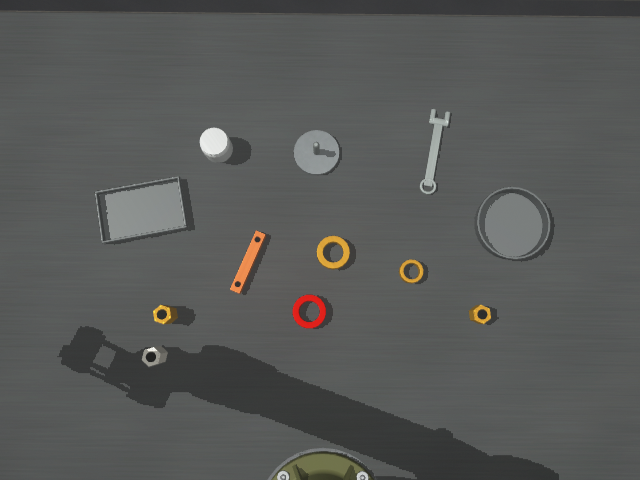

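The top view shows:
- **Brass and copper parts:** large collar (333,252), small collar (412,271), tall coupling (162,314), short coupling (482,314), copper bar (248,262).
- **Fixtures:** post stand (317,152), tub (514,223), tray (142,210).
- **Bystanders and look-alikes:** tin (215,145), spanner (435,150), red ring (310,311), white hexagon (151,356).

Next I measure positions.

```bash
cat > h.py <<'E'
import numpy as np, cv2
from cell import env
class Cam:
    def __init__(s,n):
        c=env.read_camera(n); s.img=c["frame"]; s.K=np.array(c["intrinsics"],float); s.rv=np.array(c["rvec"],float); s.t=np.array(c["tvec"],float).reshape(3)
        s.R=cv2.Rodrigues(s.rv)[0]; s.C=-s.R.T@s.t
    def ray(s,uv,z):
        uv=np.atleast_2d(uv).astype(float); d=np.c_[uv,np.ones(len(uv))]@np.linalg.inv(s.K).T@s.R
        return (s.C+d*((z-s.C[2])/d[:,2])[:,None])[:,:2]
    def proj(s,P): return cv2.projectPoints(np.atleast_2d(P).astype(float),s.rv,s.t,s.K,None)[0].reshape(-1,2)
def crop(img,u,v,r,k,fn):
    u,v=int(u),int(v); c=img[max(0,v-r):v+r,max(0,u-r):u+r]; cv2.imwrite(fn,cv2.resize(c,None,fx=k,fy=k,interpolation=cv2.INTER_CUBIC))
def cont(m,hint):
    cs=cv2.findContours(m.astype(np.uint8),cv2.RETR_EXTERNAL,cv2.CHAIN_APPROX_NONE)[0]
    cs=[c for c in cs if len(c)>15]
    return min(cs,key=lambda c:np.hypot(*(c[:,0].mean(0)-hint)))[:,0]
def plan(x,y,z,yaw):
    o=env.get_obs(); p=o["tool_pos"]; w=o["tool_rot"][2]; a=np.radians(w)
    d=np.array([x,y,z])-p
    rz=-((yaw-w+90)%180-90)
    print("t%.1f dx %.4f dy %.4f dz %.4f rz %.1f | rpy %s q7 %.0f"%(o["time_s"],d[0]*np.cos(a)+d[1]*np.sin(a),d[0]*np.sin(a)-d[1]*np.cos(a),-d[2],rz,np.round(o["tool_rot"],1),o["qpos"][6]))
E
python3 - <<'E'
from h import *
T=Cam("top"); print(T.C); hsv=cv2.cvtColor(T.img,cv2.COLOR_BGR2HSV)
for n,p in dict(L=(333,252),S=(412,271),tall=(162,309),short=(482,309),bar=(248,255),red=(310,300),stand=(300,152),tub=(514,223),tray=(142,210),tin=(213,140)).items(): print(n,hsv[p[1],p[0]],hsv[p[1]-12:p[1]+13:4,p[0]].tolist())
S=hsv[...,1];H=hsv[...,0]
br=(S>120)&(H>16)&(H<30); cu=(S>120)&(H>5)&(H<=15)
for n,h,z in (("L",(333,252),.02),("S",(412,271),.02),("tall",(162,314),.048),("short",(482,314),.034)):
    c=cont(br,h); (e,ax,_)=cv2.fitEllipse(c); w=T.ray(c,z); mc,mr=cv2.minEnclosingCircle(w.astype(np.float32)*1000)
    print(n,"px",np.round(e),"world",T.ray(e,z),"mec",np.round(mc,1),round(mr,1),"rad",np.hypot(*T.ray(e,z)[0]))
c=cont(cu,(248,262)); w=T.ray(c,.016)*1000; print("bar",cv2.minAreaRect(w.astype(np.float32)))
im=np.vstack([np.hstack([cv2.resize(T.img[v-32:v+32,u-40:u+40],(400,300),interpolation=cv2.INTER_CUBIC) for u,v in r]) for r in (((155,335),(482,314)),((333,262),(412,271)))])
cv2.imwrite("pics/crops.png",im)
E
```

```text
[ 0.3477699  -0.00126856  1.09006856]
L [30  5 94] [[20, 186, 218], [20, 12, 62], [45, 5, 94], [30, 5, 94], [30, 5, 94], [30, 6, 92], [19, 188, 216]]
S [75  5 95] [[20, 94, 117], [19, 164, 112], [75, 5, 94], [75, 5, 95], [30, 3, 95], [19, 170, 176], [18, 75, 106]]
tall [ 19 146 124] [[60, 6, 92], [60, 3, 91], [19, 176, 185], [19, 146, 124], [30, 11, 47], [40, 16, 49], [20, 187, 226]]
short [ 19 145 118] [[60, 6, 92], [70, 8, 92], [19, 153, 178], [19, 145, 118], [60, 6, 46], [0, 5, 47], [21, 187, 228]]
bar [ 12 168 237] [[60, 3, 92], [10, 145, 192], [12, 170, 239], [12, 168, 237], [12, 169, 235], [12, 168, 239], [12, 168, 237]]
red [  1 227 209] [[30, 3, 92], [20, 8, 92], [1, 229, 222], [1, 227, 209], [30, 3, 91], [0, 0, 89], [15, 6, 90]]
stand [ 95  10 148] [[90, 10, 149], [95, 10, 149], [86, 13, 152], [95, 10, 148], [95, 10, 150], [90, 12, 149], [90, 10, 152]]
tub [ 83   8 126] [[90, 8, 126], [75, 8, 127], [83, 8, 127], [83, 8, 126], [83, 8, 127], [83, 8, 127], [90, 8, 126]]
tray [ 72   9 144] [[78, 9, 143], [78, 9, 144], [78, 9, 144], [72, 9, 144], [83, 7, 144], [84, 9, 145], [84, 9, 145]]
tin [ 45   2 229] [[60, 3, 220], [60, 3, 229], [60, 3, 231], [45, 2, 229], [60, 2, 230], [45, 2, 231], [60, 2, 230]]
L px [333. 252.] world [[ 0.46834214 -0.01702773]] mec [468.5 -17.2] 31.2 rad 0.468651585056058
S px [411. 271.] world [[ 0.43428397 -0.16089924]] mec [ 434.2 -161.1] 22.6 rad 0.4631318748247757
tall px [165. 314.] world [[0.35224611 0.28109755]] mec [353.4 280.4] 22.3 rad 0.4506585763882457
short px [480. 314.] world [[ 0.35642685 -0.28191188]] mec [ 357.  -281.7] 20.1 rad 0.4544385624099089
bar ((450.0016174316406, 140.24554443359375), (21.72304344177246, 119.70265197753906), 67.48384857177734)
```

View pics/crops.png

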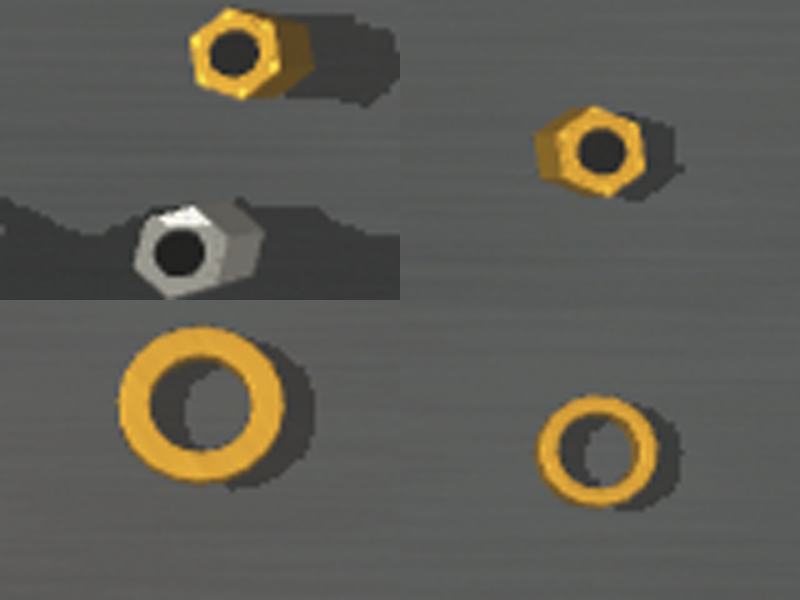

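The crops confirm the targets: the brass tall coupling (162,314), not the white hexagon at (151,356); the brass large ring (333,252), not the red one at (310,311). Next come the hexagon top faces and the fixtures.

```bash
python3 - <<'E'
from h import *
T=Cam("top"); hsv=cv2.cvtColor(T.img,cv2.COLOR_BGR2HSV); H,S,V=cv2.split(hsv)
top=(S>120)&(H>16)&(H<30)&(V>170)
for n,h,z in (("tall",(162,314),.048),("short",(482,314),.034)):
    c=cont(top,h); w=T.ray(c,z); M=cv2.moments((w*1e4).astype(np.float32).reshape(-1,1,2)); ctr=np.array([M['m10'],M['m01']])/M['m00']/1e4
    d=w-ctr; r=np.hypot(*d.T); th=np.arctan2(d[:,1],d[:,0]); o=np.argsort(th); g=np.radians(np.arange(-180,180,2)); rr=np.interp(g,th[o],r[o],period=2*np.pi)
    ph=np.degrees(np.angle((rr*np.exp(6j*g)).sum()))/6
    print(n,"c",ctr,"vertex world ang mod60",ph,"flats-normal",ph+30,"rmax",r.max(), "hsvarea")
# fixtures
def blob(m,h,z,n):
    c=cont(m,h); e=cv2.fitEllipse(c); w=(T.ray(c,z)*1000).astype(np.float32)
    print(n,"px",np.round(e[0]),"w",T.ray(e[0],z),"mec",cv2.minEnclosingCircle(w),"rect",cv2.minAreaRect(w))
k=(S<40)&(V>138)
blob(k,(317,152),.008,"stand")
blob((S<40)&(V>118),(514,223),.004,"tubfloor")
blob((S<40)&(V>130),(142,210),.004,"trayfloor")
blob((S<40)&(V>210),(213,140),.055,"tin")
blob((S<40)&(V>125),(433,155),.005,"spanner")
im=np.vstack([np.hstack([cv2.resize(T.img[v-48:v+48,u-64:u+64],(400,300),interpolation=cv2.INTER_CUBIC) for u,v in r]) for r in (((142,210),(514,223)),((317,152),(230,145)))])
cv2.imwrite("pics/fix.png",im)
for x,y in((.6,0),(.5,.2)): print(T.proj([x,y,0]))
E
```

```text
tall c [0.35260355 0.28643724] vertex world ang mod60 10.861681228589148 flats-normal 40.86168122858915 rmax 0.016784030912946175 hsvarea
short c [ 0.35669329 -0.28522314] vertex world ang mod60 5.797777265027896 flats-normal 35.7977772650279 rmax 0.016747167328887376 hsvarea
stand px [316. 152.] w [[0.66269727 0.01594717]] mec ((662.95166015625, 15.970589637756348), 43.060325622558594) rect ((663.023681640625, 15.63424301147461), (85.36563110351562, 83.88816833496094), 44.824798583984375)
tubfloor px [513. 223.] w [[ 0.5276786  -0.35850283]] mec ((529.0899658203125, -358.368408203125), 68.77238464355469) rect ((529.8849487304688, -358.570556640625), (135.87551879882812, 135.27056884765625), 44.089927673339844)
trayfloor px [145. 210.] w [[0.54684828 0.33900756]] mec ((549.046875, 345.00177001953125), 89.9256591796875) rect ((550.1392822265625, 345.21630859375), (98.28121185302734, 153.009521484375), 11.108908653259277)
tin px [213. 141.] w [[0.66838376 0.20452682]] mec ((668.2264404296875, 204.48435974121094), 25.190446853637695) rect ((668.902099609375, 204.6183624267578), (47.44563674926758, 47.9835319519043), 0.46336424350738525)
spanner px [434. 146.] w [[ 0.675888   -0.21113948]] mec ((666.66064453125, -210.5111083984375), 84.40034484863281) rect ((666.4302368164062, -208.3531494140625), (37.1439208984375, 167.458984375), 78.65092468261719)
[[324.15183799 184.77226592]]
[[217.94628387 235.7386831 ]]
```

View pics/fix.png

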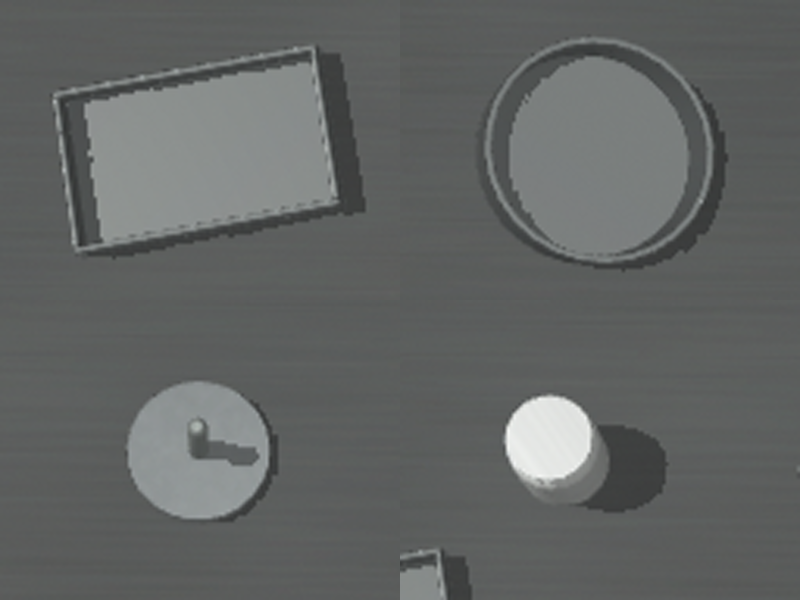

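```bash
python3 - <<'E'
from h import *
T=Cam("top"); print(T.ray((141,209.9),.018), T.ray([(151,356)],.048))
plan(.3526,.2864,.12,130.9)
E
```

```text
[[0.54521101 0.34194552]] [[0.27932799 0.30164966]]
t0.2 dx -0.1987 dy -0.2413 dz 0.1021 rz 24.1 | rpy [-180.    0.  155.] q7 -3
```

Emit:
{"op": "servo_tool", "data": {"increments": [[[-0.02, -0.024, 0.01, 2.4, 0, 0, 1], [-0.05, -0.06, 0.025, 0, 0, 6, 1], [-0.08, -0.097, 0.041, 0, 0, 9.7, 1], [-0.11, -0.134, 0.057, 0, 0, 13.4, 1], [-0.14, -0.17, 0.072, 0, 0, 17, 1], [-0.17, -0.206, 0.087, 0, 0, 20.6, 1], [-0.19, -0.231, 0.098, 0, 0, 23, 1], [-0.1987, -0.2413, 0.102, 0, 0, 24.1, 1], [-0.1987, -0.2413, 0.102, 0, 0, 24.1, 1], [-0.1987, -0.2413, 0.102, 0, 0, 24.1, 1]]], "squeeze": 35}}

```text
time_s: 1.25
tool_pos: [0.3527, 0.2885, 0.1213]
tool_rot: [179.9, -0.0, 131.0]
force: [-0.1, 0.8, 0.6]
grip_width: 0.0865
```

```bash
python3 - <<'E'
from h import *
plan(.3526,.2864,.023,130.9)
T=Cam("top");cv2.imwrite("pics/t1.png",T.img);T=Cam("scene");cv2.imwrite("pics/s1.png",T.img)
print(env.get_obs()["qpos"],env.get_obs()["tool_pos"],env.get_obs()["force"])
E
```

```text
t1.2 dx -0.0015 dy -0.0014 dz 0.0983 rz 0.1 | rpy [179.9  -0.  131. ] q7 -2
[-4.96747696e+01 -9.36863523e-01  6.96882113e+00  1.17214397e+02
  1.02221986e-01  6.36130818e+01 -1.63586443e+00] [0.35251054 0.28893588 0.12131333] [ 0.37279095 -0.84610397  0.17289458]
```

View pics/s1.png

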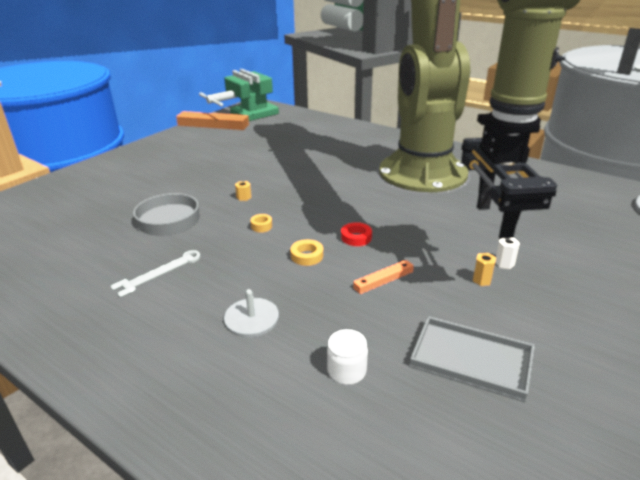

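View pics/t1.png

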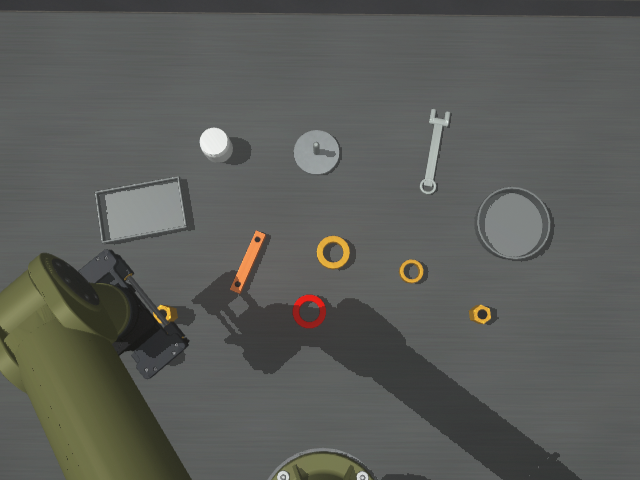

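The gripper stands over the brass tall coupling, partly visible at (165,314) in the top view. The white one is clear of the jaw line. Descending.

Emit:
{"op": "servo_tool", "data": {"increments": [[[-0.001, -0.001, 0.02, 0, 0, 0, 1], [-0.0015, -0.0014, 0.045, 0, 0, 0, 1], [-0.0015, -0.0014, 0.07, 0, 0, 0, 1], [-0.0015, -0.0014, 0.09, 0, 0, 0, 1], [-0.0015, -0.0014, 0.098, 0, 0, 0, 1], [-0.0015, -0.0014, 0.098, 0, 0, 0, 1], [-0.0015, -0.0014, 0.098, 0, 0, 0, 1]]]}}

```text
time_s: 2.05
tool_pos: [0.353, 0.2857, 0.0234]
tool_rot: [179.9, -0.0, 131.0]
force: [-0.6, 0.6, 0.0]
grip_width: 0.0871
```

Emit:
{"op": "servo_tool", "data": {"increments": [[[0, 0, 0, 0, 0, 0, -1], [0, 0, 0, 0, 0, 0, -1], [0, 0, 0, 0, 0, 0, -1], [0, 0, 0, 0, 0, 0, -1], [0, 0, 0, 0, 0, 0, -1], [0, 0, 0, 0, 0, 0, -1], [0, 0, 0, 0, 0, 0, -1], [0, 0, 0, 0, 0, 0, -1]]]}}

```text
time_s: 2.85
tool_pos: [0.3528, 0.2847, 0.0226]
tool_rot: [180.0, 0.0, 130.9]
force: [-0.0, 0.1, 0.5]
grip_width: 0.0311
```

Emit:
{"op": "servo_tool", "data": {"increments": [[[0, 0, 0, 0, 0, 0, -1], [0, 0, -0.01, 0, 0, 0, -1], [0, 0, -0.03, 0, 0, 0, -1], [0, 0, -0.06, 0, 0, 0, -1], [0, 0, -0.09, 0, 0, 0, -1], [0, 0, -0.115, 0, 0, 0, -1], [0, 0, -0.12, 0, 0, 0, -1], [0, 0, -0.12, 0, 0, 0, -1]]]}}

```text
time_s: 3.65
tool_pos: [0.3528, 0.2848, 0.1431]
tool_rot: [179.9, -0.0, 130.9]
force: [0.1, 0.1, -2.5]
grip_width: 0.0298
```

```bash
python3 - <<'E'
from h import *
plan(.5135,-.3755,.14,65.8); print(env.get_obs()["grip_width"])
E
```

```text
t3.6 dx -0.6041 dy -0.3112 dz 0.0031 rz 65.1 | rpy [179.9  -0.  130.9] q7 -2
0.029838516348021316
```

Emit:
{"op": "servo_tool", "data": {"increments": [[[-0.015, -0.005, 0, 0, 0, 2, -1], [-0.045, -0.015, 0, 0, 0, 5, -1], [-0.08, -0.027, 0, 0, 0, 8, -1], [-0.12, -0.04, 0, 0, 0, 12, -1], [-0.16, -0.054, 0, 0, 0, 16, -1], [-0.2, -0.068, 0, 0, 0, 20, -1], [-0.24, -0.081, 0, 0, 0, 24, -1], [-0.28, -0.096, 0, 0, 0, 28, -1], [-0.315, -0.112, 0, 0, 0, 32, -1], [-0.35, -0.134, 0, 0, 0, 36, -1], [-0.385, -0.158, 0, 0, 0, 40, -1], [-0.42, -0.182, 0, 0, 0, 44, -1], [-0.455, -0.206, 0, 0, 0, 48, -1], [-0.49, -0.231, 0, 0, 0, 52, -1], [-0.525, -0.256, 0, 0, 0, 56, -1], [-0.56, -0.28, 0, 0, 0, 60, -1], [-0.585, -0.298, 0, 0, 0, 63, -1], [-0.6, -0.309, 0, 0, 0, 65, -1], [-0.604, -0.311, 0.003, 0, 0, 65.1, -1], [-0.604, -0.311, 0.003, 0, 0, 65.1, -1]]]}}

```text
time_s: 5.65
tool_pos: [0.5113, -0.3759, 0.1375]
tool_rot: [-179.8, 0.0, 65.7]
force: [0.3, -0.2, -2.1]
grip_width: 0.0293
```

```bash
python3 - <<'E'
from h import *
plan(.5135,-.3755,.028,65.8); o=env.get_obs();print(o["grip_width"],o["tool_pos"],o["qpos"])
E
```

```text
t5.7 dx 0.0012 dy 0.0018 dz 0.1095 rz -0.1 | rpy [-179.8    0.    65.7] q7 23
0.029313686375879285 [ 0.51132042 -0.37588731  0.13745041] [ -1.14486583  24.42383166  45.1308361   92.81150648 -18.00827117
  70.56460494  23.24693172]
```

Emit:
{"op": "servo_tool", "data": {"increments": [[[0.001, 0.002, 0.02, 0, 0, 0, -1], [0.001, 0.002, 0.045, 0, 0, 0, -1], [0.001, 0.002, 0.07, 0, 0, 0, -1], [0.001, 0.002, 0.09, 0, 0, 0, -1], [0.001, 0.002, 0.1, 0, 0, 0, -1], [0.001, 0.002, 0.106, 0, 0, 0, -1], [0.001, 0.002, 0.109, 0, 0, 0, -1], [0.001, 0.002, 0.1095, 0, 0, 0, -1], [0.001, 0.002, 0.1095, 0, 0, 0, -1]]]}}

```text
time_s: 6.55
tool_pos: [0.5161, -0.3757, 0.0309]
tool_rot: [179.9, -0.0, 65.8]
force: [-0.1, 0.6, -1.9]
grip_width: 0.0298
```

```bash
python3 - <<'E'
from h import *
plan(.5135,-.3755,.0275,65.8); o=env.get_obs();print(o["grip_width"],o["tool_pos"],o["force"])
cv2.imwrite("pics/s2.png",Cam("scene").img[120:320,80:360].repeat(2,0).repeat(2,1))
E
```

```text
t6.5 dx -0.0009 dy -0.0025 dz 0.0034 rz 0.0 | rpy [179.9  -0.   65.8] q7 27
0.029816113320087476 [ 0.51609497 -0.3757063   0.03090316] [-0.08654302  0.61520629 -1.87467495]
```

View pics/s2.png

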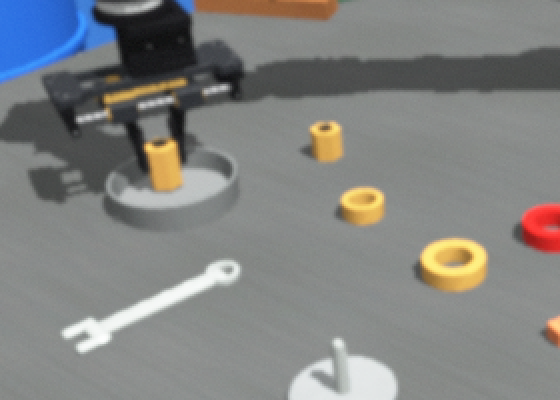

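The coupling hangs upright in the tub at about (162,165) in the crop. Lowering the last few mm and releasing.

Emit:
{"op": "servo_tool", "data": {"increments": [[[0, 0, 0.002, 0, 0, 0, -1], [0, 0, 0.0035, 0, 0, 0, -1], [0, 0, 0.0035, 0, 0, 0, -1], [0, 0, 0.0035, 0, 0, 0, -1], [0, 0, 0.0035, 0, 0, 0, 0.1], [0, 0, 0.0035, 0, 0, 0, 0.1], [0, 0, 0.0035, 0, 0, 0, 0.1], [0, 0, 0.0035, 0, 0, 0, 0.1]]]}}

```text
time_s: 7.4
tool_pos: [0.5157, -0.3755, 0.0267]
tool_rot: [180.0, -0.0, 65.8]
force: [-1.5, 1.1, -0.5]
grip_width: 0.0464
```

Emit:
{"op": "servo_tool", "data": {"increments": [[[0, 0, 0, 0, 0, 0, 0.1], [0, 0, -0.01, 0, 0, 0, 0.1], [0, 0, -0.03, 0, 0, 0, 0.1], [0, 0, -0.06, 0, 0, 0, 0.1], [0, 0, -0.09, 0, 0, 0, 0.1], [0, 0, -0.11, 0, 0, 0, 0.5], [0, 0, -0.12, 0, 0, 0, 1], [0, 0, -0.12, 0, 0, 0, 1]]]}}

```text
time_s: 8.2
tool_pos: [0.5164, -0.376, 0.1484]
tool_rot: [179.8, -0.0, 65.8]
force: [0.1, 0.9, -0.6]
grip_width: 0.0642
```

```bash
python3 - <<'E'
from h import *
plan(.3567,-.2852,.12,65.8); o=env.get_obs();print(o["qpos"])
cv2.imwrite("pics/s3.png",Cam("scene").img[120:320,80:360].repeat(2,0).repeat(2,1))
E
```

```text
t8.2 dx 0.0175 dy -0.1829 dz 0.0284 rz 0.0 | rpy [179.8  -0.   65.8] q7 23
[ -1.39681647  24.09177526  45.33843802  91.88521297 -17.90400902
  71.36569048  23.00626754]
```

View pics/s3.png

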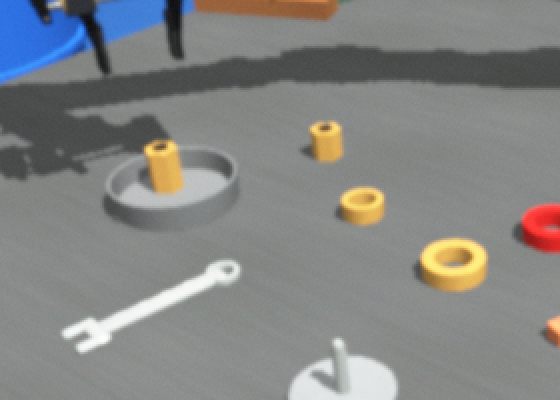

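The tall coupling stands free in the tub, crop (163,167). Next is the short coupling.

Emit:
{"op": "servo_tool", "data": {"increments": [[[0.002, -0.015, 0, 0, 0, 0, 1], [0.004, -0.045, 0.004, 0, 0, 0, 1], [0.008, -0.085, 0.012, 0, 0, 0, 1], [0.012, -0.125, 0.02, 0, 0, 0, 1], [0.015, -0.16, 0.026, 0, 0, 0, 1], [0.0175, -0.178, 0.028, 0, 0, 0, 1], [0.0175, -0.183, 0.028, 0, 0, 0, 1], [0.0175, -0.183, 0.028, 0, 0, 0, 1], [0.0175, -0.183, 0.028, 0, 0, 0, 1]]]}}

```text
time_s: 9.15
tool_pos: [0.3567, -0.285, 0.1187]
tool_rot: [180.0, 0.0, 65.8]
force: [-0.5, -0.4, 0.1]
grip_width: 0.0868
```

```bash
python3 - <<'E'
from h import *
plan(.3567,-.2852,.012,65.8); o=env.get_obs();print(o["qpos"],o["tool_pos"])
E
```

```text
t9.2 dx -0.0002 dy 0.0001 dz 0.1067 rz 0.0 | rpy [180.    0.   65.8] q7 10
[-13.46386412  -2.86562466  48.30421548 118.42413935   2.42508834
  63.44726302   9.56151399] [ 0.35670124 -0.285004    0.11870924]
```

Emit:
{"op": "servo_tool", "data": {"increments": [[[0, 0, 0.02, 0, 0, 0, 1], [0, 0, 0.045, 0, 0, 0, 1], [0, 0, 0.07, 0, 0, 0, 1], [0, 0, 0.092, 0, 0, 0, 1], [0, 0, 0.103, 0, 0, 0, 1], [0, 0, 0.1065, 0, 0, 0, 1], [0, 0, 0.1065, 0, 0, 0, 1], [0, 0, 0.1065, 0, 0, 0, -1], [0, 0, 0.1065, 0, 0, 0, -1], [0, 0, 0.1065, 0, 0, 0, -1], [0, 0, 0.1065, 0, 0, 0, -1], [0, 0, 0.1065, 0, 0, 0, -1], [0, 0, 0.1065, 0, 0, 0, -1], [0, 0, 0.1065, 0, 0, 0, -1], [0, 0, 0.1065, 0, 0, 0, -1], [0, 0, 0.1065, 0, 0, 0, -1]]]}}

```text
time_s: 10.75
tool_pos: [0.3559, -0.2846, 0.0121]
tool_rot: [180.0, 0.0, 65.8]
force: [0.4, 0.4, -0.7]
grip_width: 0.0295
```

Emit:
{"op": "servo_tool", "data": {"increments": [[[0, 0, 0, 0, 0, 0, -1], [0, 0, -0.01, 0, 0, 0, -1], [0, 0, -0.03, 0, 0, 0, -1], [0, 0, -0.06, 0, 0, 0, -1], [0, 0, -0.09, 0, 0, 0, -1], [0, 0, -0.11, 0, 0, 0, -1], [0, 0, -0.11, 0, 0, 0, -1]]]}}

```text
time_s: 11.45
tool_pos: [0.3576, -0.2856, 0.1249]
tool_rot: [179.7, -0.1, 65.8]
force: [0.5, 0.8, -1.9]
grip_width: 0.0291
```

```bash
python3 - <<'E'
from h import *
T=Cam("top"); hsv=cv2.cvtColor(T.img,cv2.COLOR_BGR2HSV); H,S,V=cv2.split(hsv)
try:
  c=cont((S>120)&(H>16)&(H<30)&(V>170),(510,225)); print(c.mean(0),T.ray(c,.052).mean(0))
except Exception as e: print(e)
cv2.imwrite("pics/t3.png",T.img)
plan(.5365,-.3245,.12,65.8)
E
```

```text
[530.875      224.89583333] [ 0.51663465 -0.37449768]
t11.5 dx 0.0374 dy 0.1804 dz 0.0032 rz 0.0 | rpy [ 1.798e+02 -1.000e-01  6.580e+01] q7 9
```

View pics/t3.png

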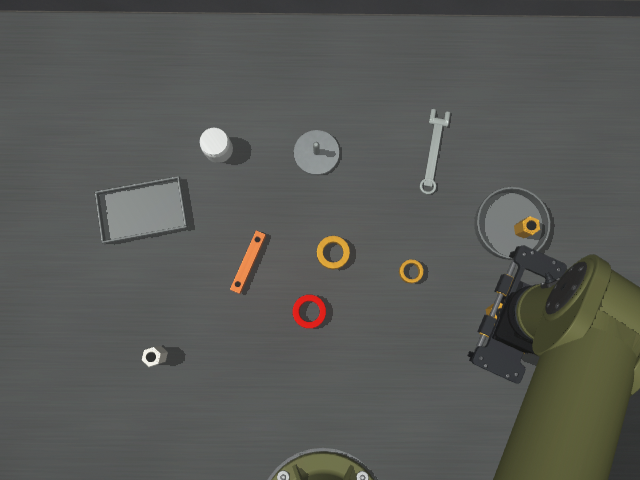

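The top view shows the tall coupling in the tub at (531,225), 26 mm from the tub centre. The short one is held.

Emit:
{"op": "servo_tool", "data": {"increments": [[[0.003, 0.012, 0, 0, 0, 0, -1], [0.009, 0.04, 0, 0, 0, 0, -1], [0.016, 0.075, 0, 0, 0, 0, -1], [0.023, 0.11, 0, 0, 0, 0, -1], [0.031, 0.145, 0, 0, 0, 0, -1], [0.035, 0.17, 0, 0, 0, 0, -1], [0.0374, 0.18, 0, 0, 0, 0, -1], [0.0374, 0.18, 0, 0, 0, 0, -1], [0.0374, 0.18, 0, 0, 0, 0, -1], [0.0374, 0.18, 0, 0, 0, 0, -1]]]}}

```text
time_s: 12.5
tool_pos: [0.5336, -0.3242, 0.1219]
tool_rot: [-179.9, -0.0, 65.7]
force: [-0.7, -0.5, -2.1]
grip_width: 0.0299
```

```bash
python3 - <<'E'
from h import *
plan(.5365,-.3245,.017,65.8)
E
```

```text
t12.5 dx 0.0009 dy 0.0027 dz 0.1049 rz -0.1 | rpy [-179.9   -0.    65.7] q7 19
```

Emit:
{"op": "servo_tool", "data": {"increments": [[[0.001, 0.002, 0.02, 0, 0, 0, -1], [0.001, 0.002, 0.045, 0, 0, 0, -1], [0.001, 0.002, 0.07, 0, 0, 0, -1], [0.001, 0.002, 0.088, 0, 0, 0, -1], [0.001, 0.002, 0.097, 0, 0, 0, -1], [0.001, 0.002, 0.101, 0, 0, 0, -1], [0.001, 0.002, 0.101, 0, 0, 0, -1], [0.001, 0.002, 0.101, 0, 0, 0, -1]]]}}

```text
time_s: 13.3
tool_pos: [0.5382, -0.3245, 0.0221]
tool_rot: [179.9, -0.0, 65.8]
force: [0.3, -0.5, -2.4]
grip_width: 0.0299
```

```bash
python3 - <<'E'
from h import *
plan(.5365,-.3245,.0165,65.8)
E
```

```text
t13.3 dx -0.0007 dy -0.0016 dz 0.0056 rz 0.0 | rpy [179.9  -0.   65.8] q7 23
```

Emit:
{"op": "servo_tool", "data": {"increments": [[[0, 0, 0.003, 0, 0, 0, -1], [0, 0, 0.0055, 0, 0, 0, -1], [0, 0, 0.0055, 0, 0, 0, -1], [0, 0, 0.0055, 0, 0, 0, -1], [0, 0, 0.0055, 0, 0, 0, 0.1], [0, 0, 0.0055, 0, 0, 0, 0.1], [0, 0, 0.0055, 0, 0, 0, 0.1], [0, 0, 0.0055, 0, 0, 0, 0.1], [0, 0, 0.0055, 0, 0, 0, 0.1]]]}}

```text
time_s: 14.2
tool_pos: [0.5375, -0.3239, 0.0155]
tool_rot: [-180.0, -0.0, 65.8]
force: [-0.2, -1.0, 0.0]
grip_width: 0.0472
```

Emit:
{"op": "servo_tool", "data": {"increments": [[[0, 0, 0, 0, 0, 0, 0.1], [0, 0, -0.01, 0, 0, 0, 0.1], [0, 0, -0.03, 0, 0, 0, 0.1], [0, 0, -0.06, 0, 0, 0, 0.1], [0, 0, -0.09, 0, 0, 0, 0.1], [0, 0, -0.11, 0, 0, 0, 0.5], [0, 0, -0.12, 0, 0, 0, 1], [0, 0, -0.12, 0, 0, 0, 1]]]}}

```text
time_s: 15.0
tool_pos: [0.5384, -0.3246, 0.1373]
tool_rot: [179.8, -0.0, 65.8]
force: [-0.1, 0.7, -0.4]
grip_width: 0.0643
```

```bash
python3 - <<'E'
from h import *
cv2.imwrite("pics/s4.png",Cam("scene").img[120:320,80:360].repeat(2,0).repeat(2,1))
plan(.4684,-.0171,.12,75); print(env.get_obs()["qpos"])
E
```

```text
t15.1 dx 0.2516 dy -0.1888 dz 0.0158 rz -9.2 | rpy [180.   -0.   65.8] q7 19
[ -8.74238688  24.11257043  47.78556292  94.25365349 -18.81488835
  70.0053402   18.9024501 ]
```

View pics/s4.png

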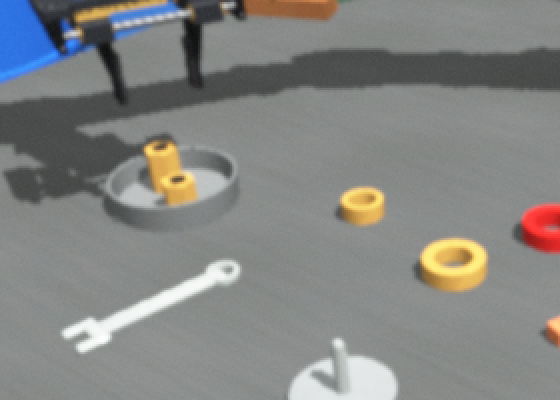

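Both couplings stand upright in the tub, crop (163,165) and (180,188). Next is the large collar.

Emit:
{"op": "servo_tool", "data": {"increments": [[[0.015, -0.011, 0, 0, 0, -4, 1], [0.04, -0.03, 0, 0, 0, -8, 1], [0.07, -0.053, 0.003, 0, 0, -13, 1], [0.1, -0.075, 0.006, 0, 0, -18, 1], [0.13, -0.098, 0.009, 0, 0, -23, 1], [0.16, -0.12, 0.012, 0, 0, -28, 1], [0.19, -0.143, 0.014, 0, 0, -33, 1], [0.22, -0.165, 0.016, 0, 0, -38, 1], [0.242, -0.181, 0.016, 0, 0, -42, 1], [0.25, -0.188, 0.016, 0, 0, -44.2, 1], [0.2516, -0.1888, 0.016, 0, 0, -44.2, 1], [0.2516, -0.1888, 0.016, 0, 0, -44.2, 1], [0.2516, -0.1888, 0.016, 0, 0, -44.2, 1]]]}}

```text
time_s: 16.35
tool_pos: [0.4686, -0.0189, 0.1194]
tool_rot: [-180.0, 0.0, 109.8]
force: [0.5, 0.6, -0.0]
grip_width: 0.0872
```

```bash
python3 - <<'E'
from h import *
plan(.4684,-.0171,.0035,110); print(env.get_obs()["qpos"])
E
```

```text
t16.4 dx 0.0018 dy 0.0005 dz 0.1159 rz -0.2 | rpy [-180.     0.   109.8] q7 19
[-3.54684901e+01  5.49233632e-02  3.48616987e+01  1.16484143e+02
  1.50864007e-02  6.34708050e+01  1.92238569e+01]
```

Emit:
{"op": "servo_tool", "data": {"increments": [[[0.001, 0.0005, 0.02, 0, 0, 0, 1], [0.0018, 0.0005, 0.045, 0, 0, 0, 1], [0.0018, 0.0005, 0.07, 0, 0, 0, 1], [0.0018, 0.0005, 0.092, 0, 0, 0, 1], [0.0018, 0.0005, 0.106, 0, 0, 0, 1], [0.0018, 0.0005, 0.112, 0, 0, 0, 1], [0.0018, 0.0005, 0.1145, 0, 0, 0, 1], [0.0018, 0.0005, 0.115, 0, 0, 0, 1], [0.0018, 0.0005, 0.115, 0, 0, 0, 1]]]}}

```text
time_s: 17.25
tool_pos: [0.469, -0.0155, 0.0053]
tool_rot: [179.9, 0.0, 110.0]
force: [0.7, 0.4, -0.2]
grip_width: 0.0871
```

Emit:
{"op": "servo_tool", "data": {"increments": [[[0, 0, 0, 0, 0, 0, -1], [0, 0, 0, 0, 0, 0, -1], [0, 0, 0, 0, 0, 0, -1], [0, 0, 0, 0, 0, 0, -1], [0, 0, 0, 0, 0, 0, -1], [0, 0, 0, 0, 0, 0, -1], [0, 0, 0, 0, 0, 0, -1]]]}}

```text
time_s: 17.95
tool_pos: [0.4685, -0.0151, 0.0048]
tool_rot: [180.0, -0.0, 110.0]
force: [-0.4, -0.2, 2.2]
grip_width: 0.0605
```

Emit:
{"op": "servo_tool", "data": {"increments": [[[0, 0, 0, 0, 0, 0, -1], [0, 0, -0.008, 0, 0, 0, -1], [0, 0, -0.025, 0, 0, 0, -1], [0, 0, -0.05, 0, 0, 0, -1], [0, 0, -0.075, 0, 0, 0, -1], [0, 0, -0.095, 0, 0, 0, -1], [0, 0, -0.105, 0, 0, 0, -1], [0, 0, -0.105, 0, 0, 0, -1], [0, 0, -0.105, 0, 0, 0, -1]]]}}

```text
time_s: 18.85
tool_pos: [0.4674, -0.0153, 0.1087]
tool_rot: [-179.9, -0.0, 110.0]
force: [0.4, 0.1, -2.9]
grip_width: 0.0606
```

```bash
python3 - <<'E'
from h import *
plan(.6628,.0159,.11,110); print(env.get_obs()["qpos"])
S=Cam("scene");cv2.imwrite("pics/s5.png",S.img); 
T=Cam("top");crop(T.img,316,152,40,8,"pics/post.png"); print(T.proj([[.6628,.0159,.008],[.6628,.0159,.058]]),S.proj([[.6628,.0159,.008],[.6628,.0159,.058]]))
E
```

```text
t18.9 dx -0.0376 dy 0.1943 dz -0.0013 rz 0.0 | rpy [-179.9   -0.   110. ] q7 19
[-36.07230209   0.76707204  35.258237   117.2541583   -0.4927885
  62.2007652   19.44727011]
[[316.08937786 151.70642209]
 [315.72804146 143.98898291]] [[250.41470559 313.71805325]
 [247.63646336 289.40055914]]
```

View pics/s5.png

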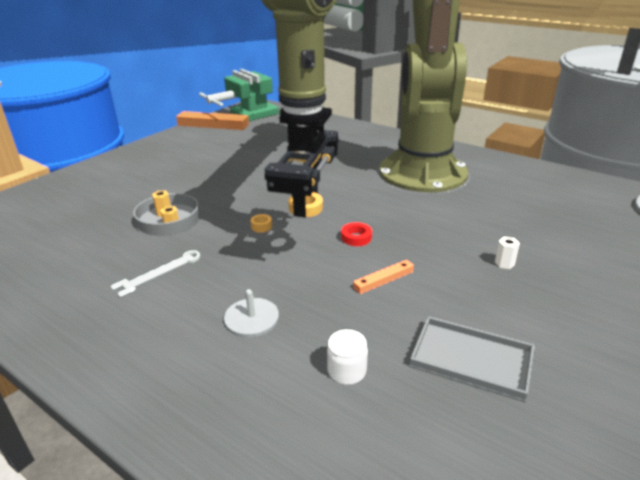

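View pics/post.png

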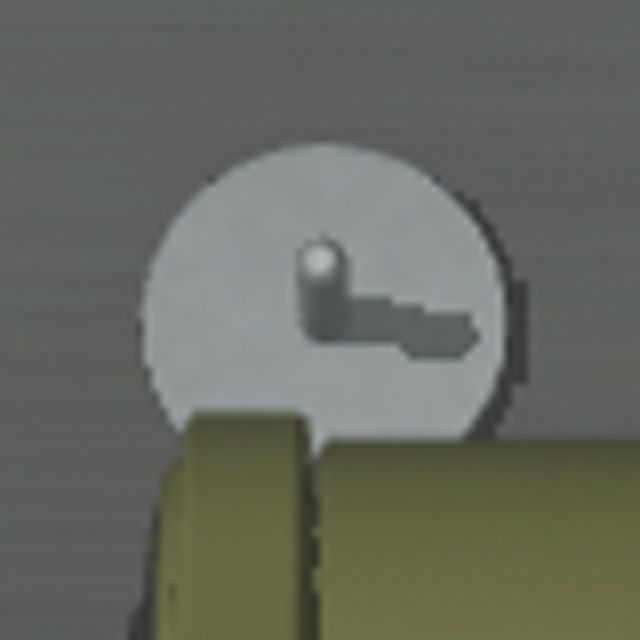

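The collar is held level, scene (307,205). The projected post tip matches the image (316,144). Moving over the post.

Emit:
{"op": "servo_tool", "data": {"increments": [[[-0.002, 0.012, 0, 0, 0, 0, -1], [-0.008, 0.04, 0, 0, 0, 0, -1], [-0.015, 0.075, 0, 0, 0, 0, -1], [-0.021, 0.11, 0, 0, 0, 0, -1], [-0.028, 0.145, 0, 0, 0, 0, -1], [-0.033, 0.175, 0, 0, 0, 0, -1], [-0.036, 0.19, 0, 0, 0, 0, -1], [-0.036, 0.1943, 0, 0, 0, 0, -1], [-0.036, 0.1943, 0, 0, 0, 0, -1], [-0.036, 0.1943, 0, 0, 0, 0, -1], [-0.036, 0.1943, 0, 0, 0, 0, -1]]]}}

```text
time_s: 20.05
tool_pos: [0.6621, 0.0172, 0.1095]
tool_rot: [-180.0, -0.0, 110.0]
force: [0.4, -0.1, -2.9]
grip_width: 0.0605
```

```bash
python3 - <<'E'
from h import *
plan(.6622,.0177,.0135,110); print(env.get_obs()["tool_pos"])
S=Cam("scene");crop(S.img,250,280,50,8,"pics/s6.png")
E
```

```text
t20.1 dx 0.0005 dy 0.0003 dz 0.0960 rz 0.0 | rpy [-180.   -0.  110.] q7 28
[0.66208111 0.01715172 0.10946385]
```

View pics/s6.png

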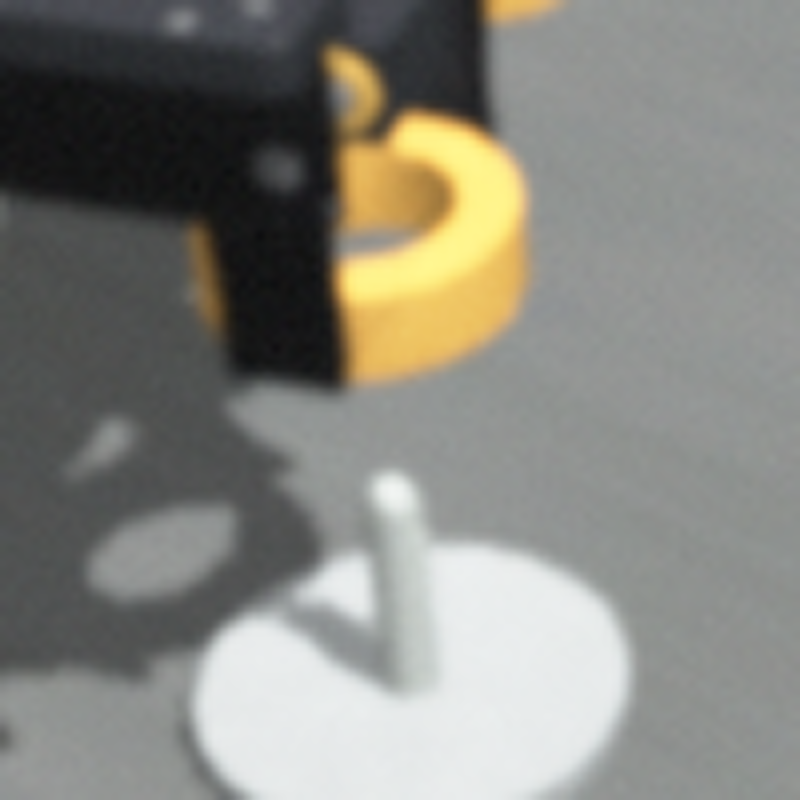

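The collar's centre, crop (360,250), lies on the post's axis extended upward. Lowering.

Emit:
{"op": "servo_tool", "data": {"increments": [[[0.0005, 0, 0.012, 0, 0, 0, -1], [0.0005, 0, 0.03, 0, 0, 0, -1], [0.0005, 0, 0.05, 0, 0, 0, -1], [0.0005, 0, 0.068, 0, 0, 0, -1], [0.0005, 0, 0.08, 0, 0, 0, -1], [0.0005, 0, 0.087, 0, 0, 0, -1], [0.0005, 0, 0.09, 0, 0, 0, -1], [0.0005, 0, 0.09, 0, 0, 0, -1], [0.0005, 0, 0.09, 0, 0, 0, -1]]]}}

```text
time_s: 21.0
tool_pos: [0.6636, 0.0179, 0.0204]
tool_rot: [179.9, 0.0, 110.0]
force: [-1.0, -0.1, -2.6]
grip_width: 0.0606
```

```bash
python3 - <<'E'
from h import *
plan(.6622,.0177,.0130,110); print(env.get_obs()["tool_pos"])
S=Cam("scene");crop(S.img,250,280,50,8,"pics/s7.png")
E
```

```text
t21.0 dx 0.0003 dy -0.0014 dz 0.0074 rz 0.0 | rpy [179.9   0.  110. ] q7 30
[0.663629   0.01788387 0.02042526]
```

View pics/s7.png

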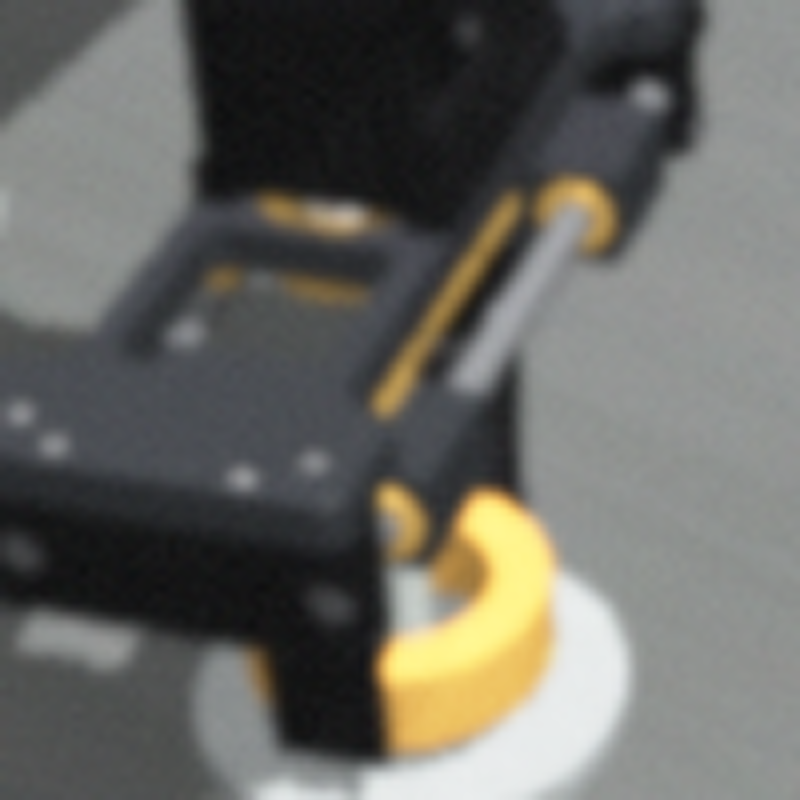

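The post runs through the bore, crop (415,600). Lowering the rest and releasing.

Emit:
{"op": "servo_tool", "data": {"increments": [[[0, -0.001, 0.003, 0, 0, 0, -1], [0, -0.001, 0.006, 0, 0, 0, -1], [0, -0.001, 0.007, 0, 0, 0, -1], [0, -0.001, 0.007, 0, 0, 0, -1], [0, -0.001, 0.007, 0, 0, 0, -1], [0, -0.001, 0.007, 0, 0, 0, 1], [0, -0.001, 0.007, 0, 0, 0, 1], [0, -0.001, 0.007, 0, 0, 0, 1], [0, -0.001, 0.007, 0, 0, 0, 1], [0, -0.001, 0.007, 0, 0, 0, 1]]]}}

```text
time_s: 22.05
tool_pos: [0.6621, 0.0176, 0.0126]
tool_rot: [180.0, 0.0, 110.0]
force: [0.3, 0.3, 0.2]
grip_width: 0.0854
```

Emit:
{"op": "servo_tool", "data": {"increments": [[[0, 0, -0.01, 0, 0, 0, 1], [0, 0, -0.03, 0, 0, 0, 1], [0, 0, -0.06, 0, 0, 0, 1], [0, 0, -0.09, 0, 0, 0, 1], [0, 0, -0.11, 0, 0, 0, 1], [0, 0, -0.12, 0, 0, 0, 1], [0, 0, -0.12, 0, 0, 0, 1]]]}}

```text
time_s: 22.75
tool_pos: [0.663, 0.0176, 0.1346]
tool_rot: [179.8, 0.0, 110.0]
force: [0.8, -0.1, 0.3]
grip_width: 0.0866
```

```bash
python3 - <<'E'
from h import *
plan(.4343,-.161,.12,80); print(env.get_obs()["tool_pos"])
S=Cam("scene");crop(S.img,250,300,50,8,"pics/s8.png")
E
```

```text
t22.8 dx -0.0894 dy -0.2760 dz 0.0146 rz 30.0 | rpy [179.8   0.  110. ] q7 27
[0.66301896 0.01755219 0.13456926]
```

View pics/s8.png

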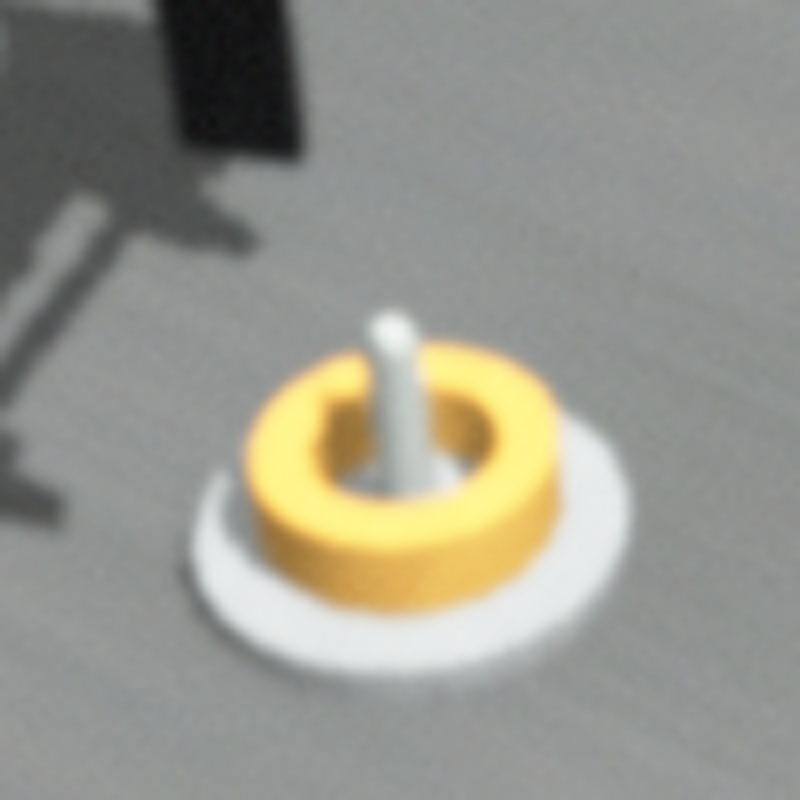

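The large collar lies flat and centred round the post. Next is the small collar.

Emit:
{"op": "servo_tool", "data": {"increments": [[[-0.005, -0.015, 0, 0, 0, 3, 1], [-0.014, -0.045, 0.001, 0, 0, 7, 1], [-0.027, -0.085, 0.004, 0, 0, 11, 1], [-0.04, -0.125, 0.007, 0, 0, 15, 1], [-0.053, -0.165, 0.009, 0, 0, 19, 1], [-0.066, -0.205, 0.011, 0, 0, 23, 1], [-0.078, -0.24, 0.013, 0, 0, 27, 1], [-0.087, -0.268, 0.0146, 0, 0, 30, 1], [-0.0894, -0.276, 0.0146, 0, 0, 30, 1], [-0.0894, -0.276, 0.0146, 0, 0, 30, 1], [-0.0894, -0.276, 0.0146, 0, 0, 30, 1]]]}}

```text
time_s: 23.9
tool_pos: [0.4341, -0.16, 0.1178]
tool_rot: [180.0, -0.0, 80.1]
force: [-0.0, 0.2, 0.3]
grip_width: 0.0872
```

```bash
python3 - <<'E'
from h import *
plan(.4343,-.161,.0045,80); print(env.get_obs()["qpos"])
E
```

```text
t23.9 dx -0.0010 dy 0.0004 dz 0.1133 rz 0.1 | rpy [180.   -0.   80.1] q7 7
[-30.10708581  -1.44810386  47.13283255 117.68185888   1.18168981
  63.29234771   6.62425299]
```

Emit:
{"op": "servo_tool", "data": {"increments": [[[-0.001, 0, 0.02, 0, 0, 0, 1], [-0.001, 0, 0.045, 0, 0, 0, 1], [-0.001, 0, 0.07, 0, 0, 0, 1], [-0.001, 0, 0.092, 0, 0, 0, 1], [-0.001, 0, 0.105, 0, 0, 0, 1], [-0.001, 0, 0.111, 0, 0, 0, 1], [-0.001, 0, 0.113, 0, 0, 0, 1], [-0.001, 0, 0.113, 0, 0, 0, 1], [-0.001, 0, 0.113, 0, 0, 0, -1], [-0.001, 0, 0.113, 0, 0, 0, -1], [-0.001, 0, 0.113, 0, 0, 0, -1], [-0.001, 0, 0.113, 0, 0, 0, -1], [-0.001, 0, 0.113, 0, 0, 0, -1], [-0.001, 0, 0.113, 0, 0, 0, -1], [-0.001, 0, 0.113, 0, 0, 0, -1], [-0.001, 0, 0.113, 0, 0, 0, -1]]]}}

```text
time_s: 25.5
tool_pos: [0.4333, -0.162, 0.0051]
tool_rot: [180.0, -0.0, 80.0]
force: [0.7, 0.0, 0.7]
grip_width: 0.0435
```

Emit:
{"op": "servo_tool", "data": {"increments": [[[0, 0, 0, 0, 0, 0, -1], [0, 0, -0.008, 0, 0, 0, -1], [0, 0, -0.025, 0, 0, 0, -1], [0, 0, -0.05, 0, 0, 0, -1], [0, 0, -0.08, 0, 0, 0, -1], [0, 0, -0.11, 0, 0, 0, -1], [0, 0, -0.125, 0, 0, 0, -1], [0, 0, -0.125, 0, 0, 0, -1], [0, 0, -0.125, 0, 0, 0, -1]]]}}

```text
time_s: 26.4
tool_pos: [0.4326, -0.1617, 0.1296]
tool_rot: [-180.0, -0.0, 80.0]
force: [-0.2, -0.5, -1.8]
grip_width: 0.0427
```

```bash
python3 - <<'E'
from h import *
plan(.6628,.0159,.13,110); print(env.get_obs()["qpos"])
E
```

```text
t26.4 dx 0.2148 dy 0.1960 dz -0.0004 rz -30.0 | rpy [-180.   -0.   80.] q7 6
[-31.56184329  -2.75694709  48.36081009 117.00748041   2.23846708
  64.87058315   5.8487321 ]
```

Emit:
{"op": "servo_tool", "data": {"increments": [[[0.01, 0.009, 0, 0, 0, 0, -1], [0.032, 0.029, 0, 0, 0, 0, -1], [0.06, 0.055, 0, 0, 0, 0, -1], [0.088, 0.08, 0, 0, 0, 0, -1], [0.116, 0.106, 0, 0, 0, 0, -1], [0.144, 0.131, 0, 0, 0, 0, -1], [0.172, 0.157, 0, 0, 0, 0, -1], [0.197, 0.18, 0, 0, 0, 0, -1], [0.21, 0.192, 0, 0, 0, 0, -1], [0.2148, 0.196, 0, 0, 0, 0, -1], [0.2148, 0.196, 0, 0, 0, 0, -1], [0.2148, 0.196, 0, 0, 0, 0, -1], [0.2148, 0.196, 0, 0, 0, 0, -1]]]}}

```text
time_s: 27.7
tool_pos: [0.6625, 0.0143, 0.1299]
tool_rot: [-180.0, 0.0, 79.9]
force: [0.0, 0.5, -1.2]
grip_width: 0.0433
```

```bash
python3 - <<'E'
from h import *
plan(.6628,.0159,.04,80); print(env.get_obs()["tool_pos"])
S=Cam("scene");crop(S.img,250,280,50,8,"pics/s9.png")
E
```

```text
t27.7 dx 0.0017 dy 0.0000 dz 0.0899 rz -0.1 | rpy [-180.     0.    79.9] q7 -0
[0.6624897  0.01426865 0.12985824]
```

View pics/s9.png

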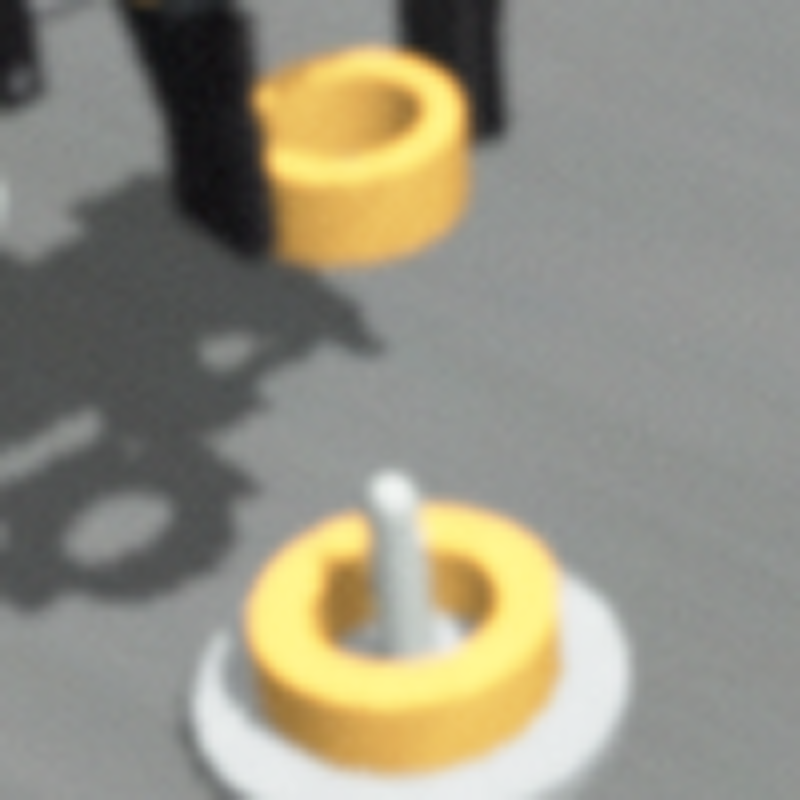

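The small collar hangs above the post, offset by only about 2 mm from its axis with 9 mm of slack. Lowering without an x correction.

Emit:
{"op": "servo_tool", "data": {"increments": [[[0, 0, 0.012, 0, 0, 0, -1], [0, 0, 0.03, 0, 0, 0, -1], [0, 0, 0.05, 0, 0, 0, -1], [0, 0, 0.068, 0, 0, 0, -1], [0, 0, 0.08, 0, 0, 0, -1], [0, 0, 0.087, 0, 0, 0, -1], [0, 0, 0.088, 0, 0, 0, -1], [0, 0, 0.088, 0, 0, 0, -1], [0, 0, 0.088, 0, 0, 0, -1]]]}}

```text
time_s: 28.65
tool_pos: [0.6641, 0.0156, 0.043]
tool_rot: [179.9, -0.0, 80.0]
force: [-0.1, -0.4, -1.4]
grip_width: 0.043
```

```bash
python3 - <<'E'
from h import *
plan(.6628,.0159,.033,80); print(env.get_obs()["tool_pos"])
S=Cam("scene");crop(S.img,250,280,50,8,"pics/s10.png")
E
```

```text
t28.6 dx 0.0000 dy -0.0014 dz 0.0100 rz 0.0 | rpy [179.9  -0.   80. ] q7 2
[0.66413919 0.01564307 0.04295255]
```

View pics/s10.png

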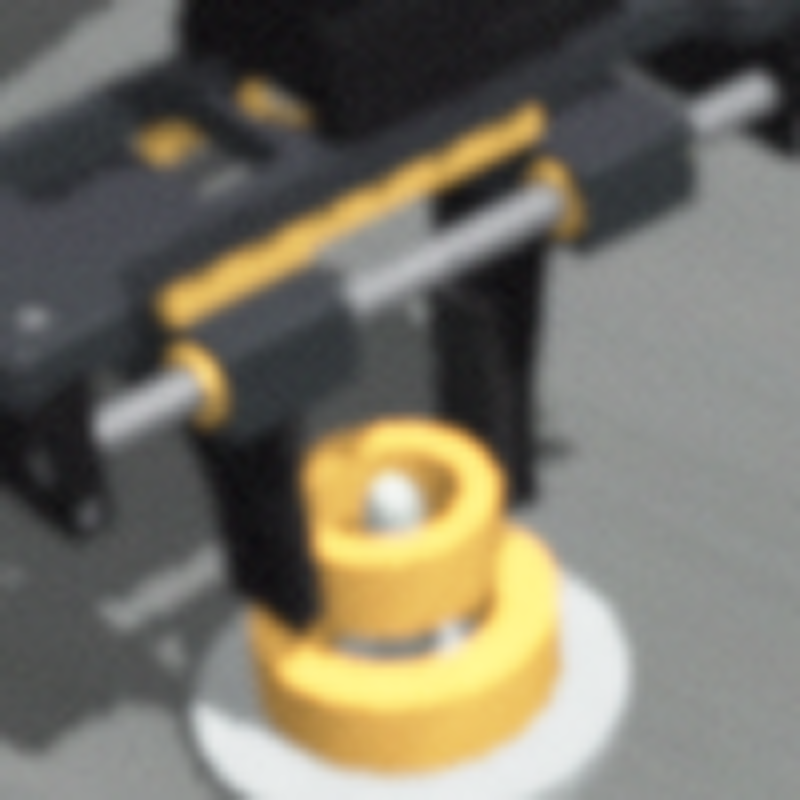

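The post tip shows in the bore, crop (395,495). Lowering the last 10 mm and releasing.

Emit:
{"op": "servo_tool", "data": {"increments": [[[0, -0.001, 0.004, 0, 0, 0, -1], [0, -0.001, 0.008, 0, 0, 0, -1], [0, -0.001, 0.0095, 0, 0, 0, -1], [0, -0.001, 0.0095, 0, 0, 0, -1], [0, -0.001, 0.0095, 0, 0, 0, -1], [0, -0.001, 0.0095, 0, 0, 0, 0.6], [0, -0.001, 0.0095, 0, 0, 0, 0.6], [0, -0.001, 0.0095, 0, 0, 0, 0.6], [0, -0.001, 0.0095, 0, 0, 0, 0.6], [0, -0.001, 0.0095, 0, 0, 0, 0.6]]]}}

```text
time_s: 29.7
tool_pos: [0.6624, 0.0159, 0.0323]
tool_rot: [180.0, 0.0, 80.0]
force: [-1.1, 0.1, 0.1]
grip_width: 0.0681
```

Emit:
{"op": "servo_tool", "data": {"increments": [[[0, 0, -0.01, 0, 0, 0, 0.6], [0, 0, -0.03, 0, 0, 0, 0.6], [0, 0, -0.06, 0, 0, 0, 0.6], [0, 0, -0.085, 0, 0, 0, 0.6], [0, 0, -0.1, 0, 0, 0, 0.6], [0, 0, -0.1, 0, 0, 0, 0.6]]]}}

```text
time_s: 30.3
tool_pos: [0.664, 0.0157, 0.1354]
tool_rot: [179.7, -0.1, 80.0]
force: [0.1, 0.3, -0.2]
grip_width: 0.0698
```

```bash
python3 - <<'E'
from h import *
plan(.45,.1402,.12,157.5); print(env.get_obs()["tool_pos"],env.get_obs()["qpos"])
S=Cam("scene");crop(S.img,250,300,50,8,"pics/s11.png")
# bar holes / top face
T=Cam("top"); hsv=cv2.cvtColor(T.img,cv2.COLOR_BGR2HSV); H,Sa,V=cv2.split(hsv)
m=(Sa>120)&(H>5)&(H<=15)&(V>215); c=cont(m,(248,262)); print(cv2.minAreaRect((T.ray(c,.016)*1000).astype(np.float32)))
E
```

```text
t30.3 dx 0.0856 dy -0.2324 dz 0.0154 rz -77.5 | rpy [ 1.797e+02 -1.000e-01  8.000e+01] q7 -1
[0.6640434  0.01567327 0.13542494] [-33.99377364  26.84576703  40.5620172   88.73596037 -18.17075679
  70.86477278  -0.54044213]Traceback (most recent call last):
  File "<stdin>", line 6, in <module>
  File "h.py", line 16, in cont
    return min(cs,key=lambda c:np.hypot(*(c[:,0].mean(0)-hint)))[:,0]
           ~~~^^^^^^^^^^^^^^^^^^^^^^^^^^^^^^^^^^^^^^^^^^^^^^^^^^
ValueError: min() iterable argument is empty
```

View pics/s11.png

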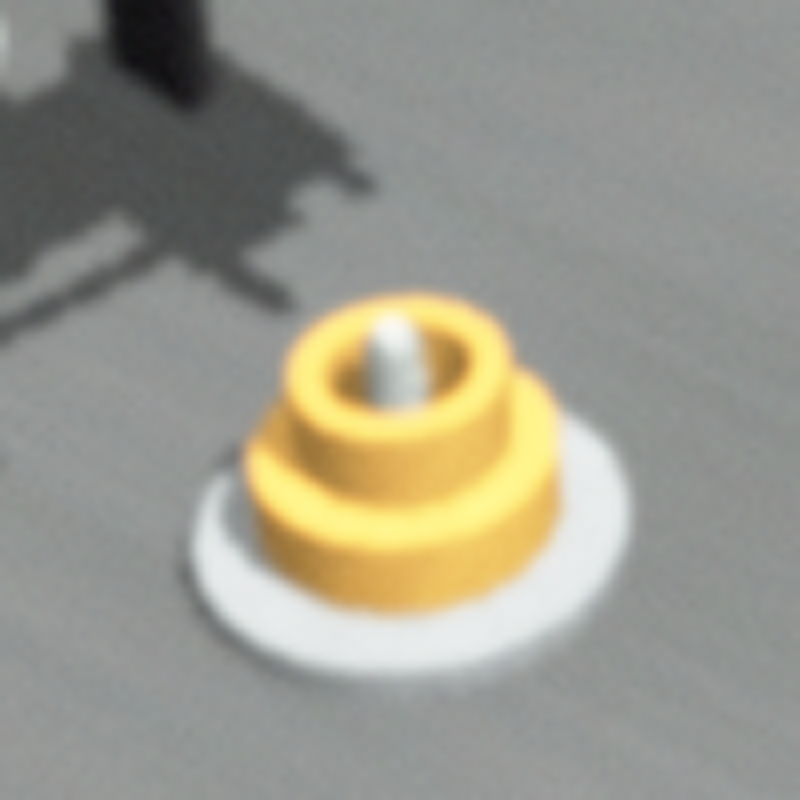

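The collars are stacked flat round the post. Now the bar.

Emit:
{"op": "servo_tool", "data": {"increments": [[[0.005, -0.012, -0.005, 0, 0, -6, 0.6], [0.014, -0.035, -0.005, 0, 0, -13, 0.6], [0.024, -0.062, -0.005, 0, 0, -21, 0.6], [0.034, -0.09, 0, 0, 0, -29, 0.6], [0.044, -0.118, 0, 0, 0, -37, 0.4], [0.054, -0.146, 0.004, 0, 0, -45, 0.2], [0.064, -0.174, 0.008, 0, 0, -53, 0.2], [0.074, -0.2, 0.012, 0, 0, -61, 0.2], [0.082, -0.222, 0.015, 0, 0, -69, 0.2], [0.0856, -0.2324, 0.0154, 0, 0, -76, 0.2], [0.0856, -0.2324, 0.0154, 0, 0, -76.5, 0.2], [0.0856, -0.2324, 0.0154, 0, 0, -76.5, 0.2], [0.0856, -0.2324, 0.0154, 0, 0, -76.5, 0.2]]]}}

```text
time_s: 31.7
tool_pos: [0.4488, 0.1397, 0.1167]
tool_rot: [-180.0, 0.0, 156.4]
force: [0.2, 0.3, -0.4]
grip_width: 0.052
```

```bash
python3 - <<'E'
from h import *
plan(.45,.1402,.003,156.5); print(env.get_obs()["tool_pos"],env.get_obs()["qpos"])
S=Cam("scene");crop(S.img,385,250,60,6,"pics/s12.png"); 
E
```

```text
t31.7 dx -0.0009 dy 0.0009 dz 0.1137 rz -0.1 | rpy [-180.     0.   156.4] q7 46
[0.44878696 0.13972428 0.11674484] [-47.70769869   0.63786259  27.51274118 116.30307182  -0.28974233
  63.14658759  46.28781735]
```

View pics/s12.png

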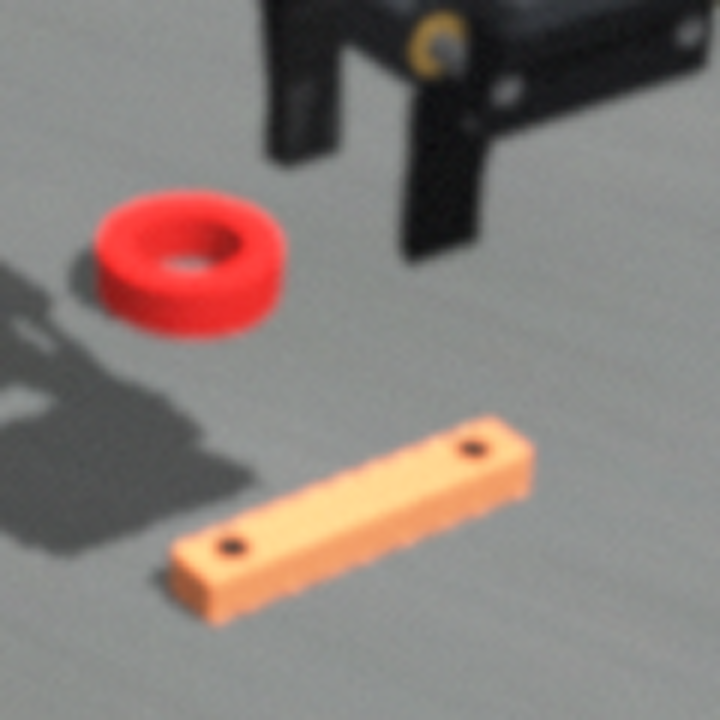

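The jaws are square to the bar at crop (355,520), and the red ring is well clear. Descending.

Emit:
{"op": "servo_tool", "data": {"increments": [[[-0.001, 0.001, 0.02, 0, 0, 0, 0.2], [-0.001, 0.001, 0.045, 0, 0, 0, 0.2], [-0.001, 0.001, 0.07, 0, 0, 0, 0.2], [-0.001, 0.001, 0.092, 0, 0, 0, 0.2], [-0.001, 0.001, 0.105, 0, 0, 0, 0.2], [-0.001, 0.001, 0.111, 0, 0, 0, 0.2], [-0.001, 0.001, 0.113, 0, 0, 0, 0.2], [-0.001, 0.001, 0.113, 0, 0, 0, 0.2], [-0.001, 0.001, 0.113, 0, 0, 0, -1], [-0.001, 0.001, 0.113, 0, 0, 0, -1], [-0.001, 0.001, 0.113, 0, 0, 0, -1], [-0.001, 0.001, 0.113, 0, 0, 0, -1], [-0.001, 0.001, 0.113, 0, 0, 0, -1], [-0.001, 0.001, 0.113, 0, 0, 0, -1], [-0.001, 0.001, 0.113, 0, 0, 0, -1]]], "squeeze": 45}}

```text
time_s: 33.25
tool_pos: [0.4499, 0.1413, 0.0043]
tool_rot: [180.0, 0.0, 156.5]
force: [0.8, 0.8, 1.6]
grip_width: 0.0195
```

Emit:
{"op": "servo_tool", "data": {"increments": [[[0, 0, 0, 0, 0, 0, -1], [0, 0, -0.008, 0, 0, 0, -1], [0, 0, -0.025, 0, 0, 0, -1], [0, 0, -0.05, 0, 0, 0, -1], [0, 0, -0.075, 0, 0, 0, -1], [0, 0, -0.095, 0, 0, 0, -1], [0, 0, -0.1, 0, 0, 0, -1], [0, 0, -0.1, 0, 0, 0, -1], [0, 0, -0.1, 0, 0, 0, -1]]]}}

```text
time_s: 34.15
tool_pos: [0.4486, 0.1405, 0.1029]
tool_rot: [-179.9, -0.1, 156.5]
force: [0.9, -0.2, -3.0]
grip_width: 0.0197
```

```bash
python3 - <<'E'
from h import *
plan(.546,.342,.1,101); print(env.get_obs()["grip_width"],env.get_obs()["qpos"])
S=Cam("scene");crop(S.img,385,240,60,6,"pics/s13.png"); 
E
```

```text
t34.1 dx -0.0091 dy 0.2236 dz 0.0029 rz 55.5 | rpy [-1.799e+02 -1.000e-01  1.565e+02] q7 47
0.019744985669560507 [-47.94317993   1.74577743  27.92176528 117.06232323  -0.90914805
  61.5160262   46.93468452]
```

View pics/s13.png

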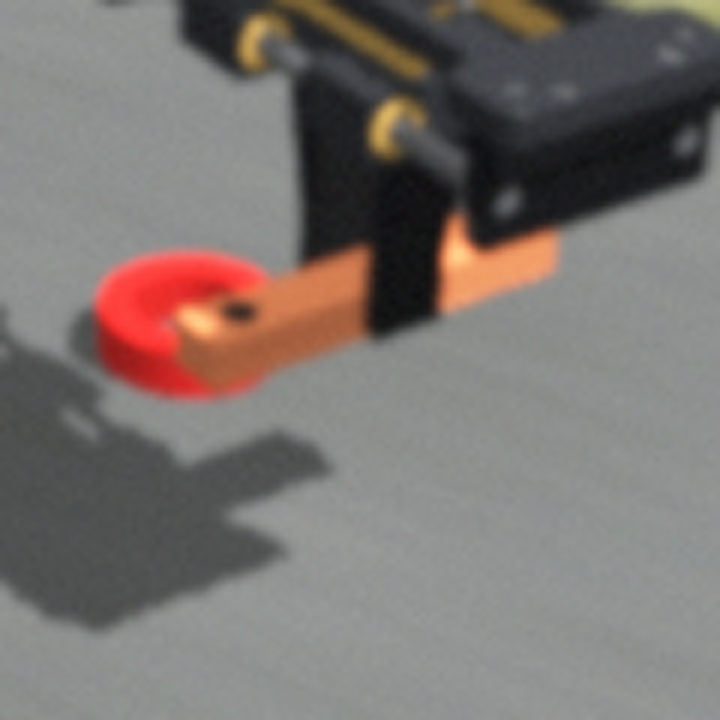

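The bar is held level at its middle. Moving to the tray.

Emit:
{"op": "servo_tool", "data": {"increments": [[[0, 0.012, 0, 0, 0, 4, -1], [-0.001, 0.037, 0, 0, 0, 10, -1], [-0.003, 0.065, 0, 0, 0, 17, -1], [-0.004, 0.095, 0, 0, 0, 24, -1], [-0.005, 0.125, 0, 0, 0, 31, -1], [-0.006, 0.155, 0, 0, 0, 38, -1], [-0.007, 0.185, 0, 0, 0, 45, -1], [-0.008, 0.21, 0, 0, 0, 51, -1], [-0.009, 0.221, 0, 0, 0, 55, -1], [-0.009, 0.2236, 0, 0, 0, 55.5, -1], [-0.009, 0.2236, 0, 0, 0, 55.5, -1], [-0.009, 0.2236, 0, 0, 0, 55.5, -1], [-0.009, 0.2236, 0, 0, 0, 55.5, -1]]]}}

```text
time_s: 35.5
tool_pos: [0.5468, 0.3412, 0.104]
tool_rot: [-180.0, 0.0, 101.0]
force: [0.2, -0.2, -3.3]
grip_width: 0.0194
```

```bash
python3 - <<'E'
from h import *
plan(.546,.342,.013,101); print(env.get_obs()["tool_pos"],env.get_obs()["qpos"])
S=Cam("scene");crop(S.img,470,330,75,5,"pics/s14.png"); T=Cam("top");crop(T.img,142,210,60,6,"pics/t14.png")
E
```

```text
t35.5 dx 0.0009 dy -0.0006 dz 0.0910 rz 0.0 | rpy [-180.    0.  101.] q7 -14
[0.54675224 0.34124566 0.10395562] [-56.59641922  23.86597254  28.36188503  92.96368632 -12.11462672
  66.27710928 -14.37903179]
```

View pics/s14.png

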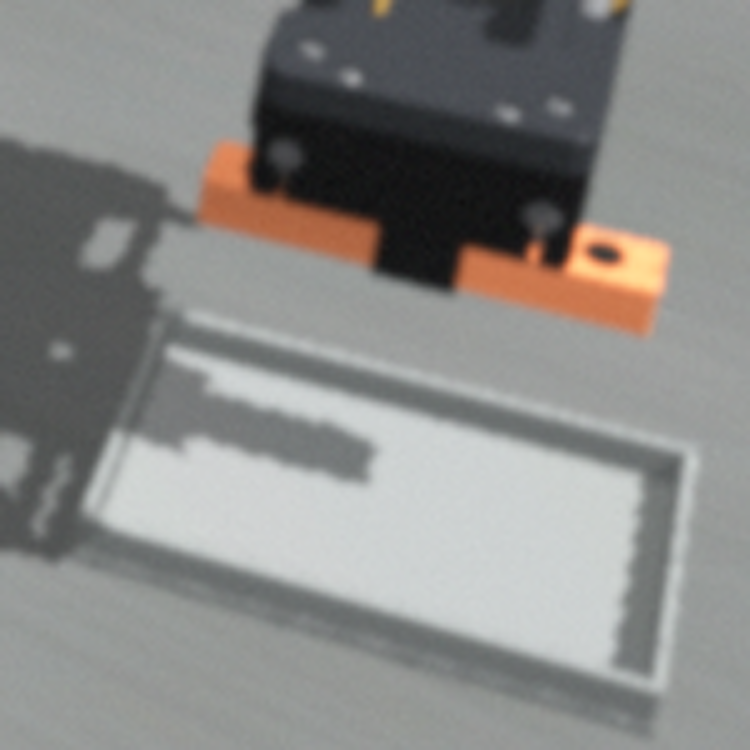

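The bar is parallel to the tray and above it. Lowering.

Emit:
{"op": "servo_tool", "data": {"increments": [[[0.001, -0.001, 0.012, 0, 0, 0, -1], [0.001, -0.001, 0.03, 0, 0, 0, -1], [0.001, -0.001, 0.05, 0, 0, 0, -1], [0.001, -0.001, 0.068, 0, 0, 0, -1], [0.001, -0.001, 0.08, 0, 0, 0, -1], [0.001, -0.001, 0.087, 0, 0, 0, -1], [0.001, -0.001, 0.089, 0, 0, 0, -1], [0.001, -0.001, 0.089, 0, 0, 0, -1], [0.001, -0.001, 0.089, 0, 0, 0, -1]]]}}

```text
time_s: 36.5
tool_pos: [0.5464, 0.3436, 0.016]
tool_rot: [179.9, -0.0, 101.0]
force: [0.3, 0.4, -2.9]
grip_width: 0.0195
```

```bash
python3 - <<'E'
from h import *
plan(.546,.342,.0085,101); print(env.get_obs()["force"])
E
```

```text
t36.5 dx -0.0015 dy -0.0007 dz 0.0075 rz 0.0 | rpy [179.9  -0.  101. ] q7 -12
[ 0.25872705  0.36824231 -2.85949989]
```

Emit:
{"op": "servo_tool", "data": {"increments": [[[0, 0, 0.003, 0, 0, 0, -1], [0, 0, 0.006, 0, 0, 0, -1], [0, 0, 0.007, 0, 0, 0, -1], [0, 0, 0.007, 0, 0, 0, -1], [0, 0, 0.007, 0, 0, 0, -1], [0, 0, 0.007, 0, 0, 0, -0.2], [0, 0, 0.007, 0, 0, 0, -0.2], [0, 0, 0.007, 0, 0, 0, -0.2], [0, 0, 0.007, 0, 0, 0, -0.2]]]}}

```text
time_s: 37.4
tool_pos: [0.546, 0.3433, 0.0082]
tool_rot: [180.0, -0.0, 101.0]
force: [0.6, 0.0, -0.2]
grip_width: 0.034
```

Emit:
{"op": "servo_tool", "data": {"increments": [[[0, 0, -0.01, 0, 0, 0, -0.2], [0, 0, -0.03, 0, 0, 0, -0.2], [0, 0, -0.06, 0, 0, 0, -0.2], [0, 0, -0.09, 0, 0, 0, -0.2], [0, 0, -0.12, 0, 0, 0, -0.2], [0, 0, -0.15, 0, 0, 0, -0.2], [0, 0, -0.16, 0, 0, 0, -0.2], [0, 0, -0.16, 0, 0, 0, -0.2]]]}}

```text
time_s: 38.2
tool_pos: [0.5468, 0.3438, 0.1704]
tool_rot: [179.8, -0.1, 101.0]
force: [-0.5, -0.6, -0.6]
grip_width: 0.0347
```

Emit:
{"op": "servo_tool", "data": {"increments": [[[0.01, -0.01, 0, 0, 0, 0, -0.2], [0.04, -0.04, 0, 0, 0, 0, -0.2], [0.065, -0.065, 0, 0, 0, 0, -0.2], [0.09, -0.09, 0, 0, 0, 0, -0.2], [0.11, -0.11, 0, 0, 0, 0, -0.2], [0.12, -0.12, 0, 0, 0, 0, -0.2], [0.12, -0.12, 0, 0, 0, 0, -0.2], [0.12, -0.12, 0, 0, 0, 0, -0.2]]]}}

```text
time_s: 39.0
tool_pos: [0.4056, 0.4369, 0.1674]
tool_rot: [-180.0, 0.1, 101.0]
force: [0.6, -0.2, -0.1]
grip_width: 0.0345
```

```bash
python3 - <<'E'
from h import *
S=Cam("scene");cv2.imwrite("pics/sF.png",S.img); T=Cam("top");cv2.imwrite("pics/tF.png",T.img)
o=env.get_obs();print(o["time_s"],o["tool_pos"],o["force"])
E
```

```text
39.1 [0.40680709 0.43632912 0.16782982] [ 0.05278638  0.15478795 -0.39967727]
```

View pics/sF.png

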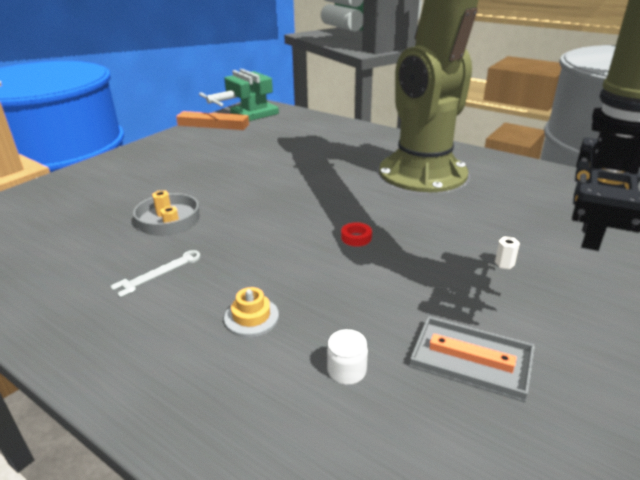

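View pics/tF.png

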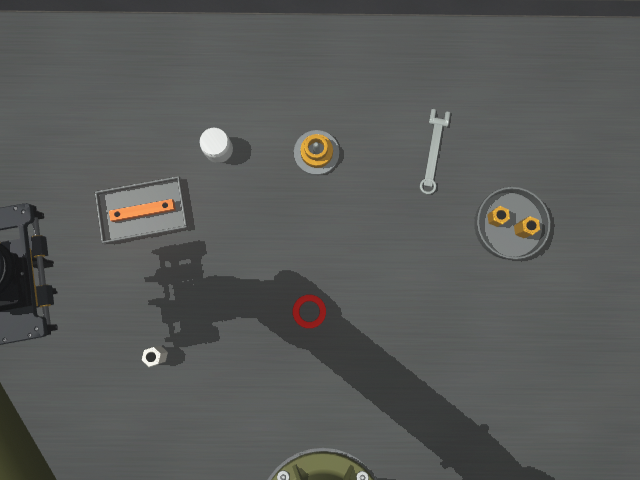

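Everything looks in place: bar (142,210) in the tray, collars (316,152) on the post, couplings (501,215) and (531,226) in the tub. The tin, spanner and look-alikes are at their starting pixels. One numeric check, then hand in.

```bash
python3 - <<'E'
from h import *
T=Cam("top"); hsv=cv2.cvtColor(T.img,cv2.COLOR_BGR2HSV); H,S,V=cv2.split(hsv)
m=(S>120)&(H>16)&(H<30)&(V>170)
for n,h,z,r in (("short",(501,215),.038,(.525,-.35)),("tall",(531,226),.052,(.525,-.35)),("collars(top)",(316,149),.028,(.6628,.0159))):
    c=T.ray(cont(m,h),z); (x,y),_=cv2.minEnclosingCircle((c*1000).astype(np.float32)); print(n,x,y,"dist mm",np.hypot(x-r[0]*1e3,y-r[1]*1e3))
c=cont((S>120)&(H>5)&(H<=15),(142,210)); print("bar",cv2.minAreaRect((T.ray(c,.02)*1000).astype(np.float32)))
c=cont((S<40)&(V>210),(213,140)); print("tin",T.ray(cv2.fitEllipse(c)[0],.055))
c=cont((S<40)&(V>125),(433,155)); print("spanner",T.ray(cv2.fitEllipse(c)[0],.005))
env.sign_off()
E
```

```text
short 537.8411865234375 -324.4320068359375 dist mm 28.61150722641608
tall 516.4356079101562 -374.2503356933594 dist mm 25.718234642159985
collars(top) 661.9189453125 15.628130912780762 dist mm 0.9220467249283327
bar ((544.6586303710938, 339.85638427734375), (22.40690040588379, 121.45445251464844), 11.296472549438477)
tin [[0.66836932 0.2044814 ]]
spanner [[ 0.6757424  -0.21113172]]
the job is handed in; nothing more can be done
```

All five parts are placed and the job is handed in, at about 39 s of the 131 s allowed. The hand-in gave no verdict, so the checks below are my own measurements from the last camera images.

- **Couplings:** both stand upright in the tub, the tall one about 26 mm and the short one about 29 mm from its centre (limit 55 mm).
- **Collars:** the large collar lies on the base and the small one on it, both round the post. The stack measured about 1 mm off the post's axis. I did not measure each collar separately, but in the enlarged view both looked flat and centred.
- **Bar:** it lies flat in the tray, about 3 mm from the tray's centre and within about 1 degree of lengthwise.
- **Bystanders:** the tin and spanner measured within 0.2 mm of where they started. The red ring and the white hexagon were never touched.

No check failed or disagreed. The gripper was clear of everything at hand-in, and the contact force readings stayed near zero.

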